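Set the cup covers to dry in the covered revolving stand

ROBOT

A 6-joint arm with a two-finger parallel gripper is mounted at the origin on a cart in front of the work surface, level with it; the furniture and walls round the work are solid. World frame = base frame: x ahead of the robot, y to its left, z up, the work surface at z = 0. Lengths are in m, angles in degrees, forces in N, time in s.
With the tool pointing down it reaches from about 0.25 to 0.725 m from the base axis. Payload 9.7 kg.
Tool frame: the origin (TCP) lies at the centre of the arm's flange, where the gripper is bolted on; the fingertips stand bot.tips_ahead ahead of it and the grasp point (between the pads) lies 155 mm ahead of it (bot.tips_ahead is the distance from the TCP to the fingertips, in m); z points along the fingers, y is the line along which they close (so a half turn about z gives the same grasp; the last joint's range is limited). The gripper opens to 85 mm and grips with 20 to 120 N. Pads are 22 mm wide; open, the fingers measure 114 mm over their backs; the gripper's body (76 mm by 85 mm) begins 54 mm behind the grasp point. The pads swing forward as they close: fully open they stand 13 mm farther back than shut.
Start: joints at [-68.812, 4.979, 10.078, 95.1, 0, 90], TCP at [0.199, -0.513, 0.405] pointing down, gripper open.
Joint ranges: [-179.16, 179.16], [-48.56, 103.87], [-65.8, 70.77], [-126.05, 130.52], [-82.76, 87.17], [-180, 180]. Speed limits (degrees/s): [127.2, 127.2, 147.25, 180, 180, 180].

INTERFACE

Orientations are given as [roll, pitch, yaw] about the fixed x, y, z axes, in that order (R = Rz(yaw) Ry(pitch) Rx(roll)).
In Python, from workcell import bot gives the robot as it stands.
- The arm moves only by the tool drive_tool, never from a script. Its argument "plan" is a list of rows, each an object of numbers: "dx", "dy", "dz": the shift along the tool's x, y, z in m; "roll": the turn about the tool's z in rad; "hand": the finger opening in m, from 0 to 0.0854. In form: [{"dx": .., "dy": .., "dz": .., "roll": .., "hand": ..}, ...]. A call has 1 to 20 rows; each row is the pose to reach, as a shift and turn from the pose commanded when the call began, along the tool's axes at that moment; what a row does not reach only later rows make up. A row lasts 1/12 s, in which the tool goes at most 41.7 mm and 7.16 degrees, less where a joint would pass 70% of its speed; a pose out of reach is approached as far as the arm can. A call with a gripper value outside its range is refused whole. The fingers move at their own pace and stop on an object; "force" is the grip in N (left out, the last holds). Time passes only in rows, so rows that repeat a pose let the fingers close. It gives the time, the measured TCP pose, the force and the opening at its end, in the units of the state.
- bot.get_obs(): the state, without advancing time (a new reading comes with each control period).
- bot.camera(name): name is "scene" or "top"; returns a dict with "frame" (384x512x3 uint8, red, green, blue), "z_map" (384x512 float32, m along the optical axis (not along the pixel's ray), 0 where there is no reading), "mtx" (3x3 intrinsics, pixels), "R" (3x3) and "t" (3): a world point X has camera coordinates R X + t. Camera axes: x right, y down, z forward; pixel columns grow to the right and rows downward; lengths in m; the calibration is good to about 2 mm. A picture is of the moment at which its call begins.
- bot.job_done(): hands the job in, once; it reports no verdict.
The state is a dict: "time": time; "q": joint angles; "qd": joint speeds; "joint_efforts": joint torques, N m; "ee_pos": TCP position; "tcp_rot": TCP orientation; "wrist_force": force on the tool from outside, world axes, zero at the start; "torque": the same for the moment, N m; "opening": finger opening in m.
Only numpy, scipy, OpenCV 4.12 (cv2) and the standard library are available. Lean on these libraries where they do the work, as an engineer would, in place of code of your own. Each camera call takes 0.05 s, during which the arm holds its last target. There are 200 camera calls.

TASK

Put every wet cup cover from the tea tray to dry in the revolving stand: each one right side up (knob up), balanced level on the crown of a rubber dome of its own, set down through the opening at the front of the clear hood. To bring another dome to the opening, lift the spring pin on the crank, swing the crank round smoothly so that no cover falls off, and let the pin drop into a hole again. Finish with an empty dome in the opening, so that all covers are under the hood, and with the index pin fully home; leave the two tea glasses alone.

Things in the scene. Friction and masses are not known exactly. Their poses are not given: they have to be found in the camera images.
- drying_stand: covered revolving drying stand, 268 mm across, fixed; origin under its centre at table level; its own -x points to its open front. White drip base; wheel with five black rubber domes on a circle of 88 mm radius, 72 degrees apart, numbered counter-clockwise from above; over it a fixed clear hood. Covers balanced on the domes pass freely under the hood
- opening (a point): fixed point, 88 mm from the stand's axis towards its front, 70 mm above the table: the place of a dome's crown when that dome stands in the opening. Here the hood's wall and roof are cut away over a sector of 84 degrees from 48 mm to 130 mm from the axis; elsewhere the roof, 115 mm above the table, bars the way from above
- crank (a joint): angle of crank and wheel (one part) about the stand's vertical axis, rad, counter-clockwise from above, no end stops, wheel turns easily. At 0 the crank arm points along the stand's +x and dome 0 is in the opening. At every multiple of 1.2566 (72 degrees) the pin is over a hole and some dome in mid-opening. Starts anywhere, the pin then standing on the plate between holes
- pin (a joint): lift of the spring index pin, m: 0 fully home in a hole (crank locked, under 2 degrees of play), above 0.007 clear of the hole, 0.012 end stop. The spring presses it down with 4 N at 0 and 8 N at 0.012. Let go between holes, its rounded tip stands on the plate at 0.007 and snaps into a hole when turned over it
- pin_knob (a point): middle of the pin's black knob, at the end of the crank arm 38 mm from the stand's axis: upright, 22 mm across, from 12 mm below to 10 mm above this point, spins freely about its own axis. 151 mm above the table with the pin home; rises with the pin. Below it the crank arm (top 135 mm above the table) and the steel index plate, 96 mm across, top 124 mm
- tea_tray: shallow loose wooden tray, 300 x 140 mm, rim 16 mm high, floor 5 mm thick, 0.5 kg; origin under its centre, long side along its x. Carries the wet covers
- glass_0: clear tea glass, 62 mm across, 86 mm tall, loose bystander to the right of the stand; origin under its centre
- glass_1: second clear tea glass like the first, loose bystander
- dome0 (a point): crown (highest point) of rubber dome 0, which turns with the wheel: 70 mm above the table, rounded with a radius of 30 mm, 55 mm across lower down; the aluminium deck round it is 26 mm above the table
- dome1 (a point): crown (highest point) of rubber dome 1, which turns with the wheel: 70 mm above the table, rounded with a radius of 30 mm, 55 mm across lower down; the aluminium deck round it is 26 mm above the table
- dome2 (a point): crown (highest point) of rubber dome 2, which turns with the wheel: 70 mm above the table, rounded with a radius of 30 mm, 55 mm across lower down; the aluminium deck round it is 26 mm above the table
- dome3 (a point): crown (highest point) of rubber dome 3, which turns with the wheel: 70 mm above the table, rounded with a radius of 30 mm, 55 mm across lower down; the aluminium deck round it is 26 mm above the table
- dome4 (a point): crown (highest point) of rubber dome 4, which turns with the wheel: 70 mm above the table, rounded with a radius of 30 mm, 55 mm across lower down; the aluminium deck round it is 26 mm above the table
- cover_0: white porcelain cup cover: disc 64 mm across, 6.5 mm thick, flat underside; in the middle of its top an upright round knob 19 mm across that ends 26 mm above the underside; about 0.07 kg. Origin: centre of the underside, z up. Starts on the tea tray. 3 or 4 covers are present; absent ones read None
- cover_1: white porcelain cup cover: disc 64 mm across, 6.5 mm thick, flat underside; in the middle of its top an upright round knob 19 mm across that ends 26 mm above the underside; about 0.07 kg. Origin: centre of the underside, z up. Starts on the tea tray. 3 or 4 covers are present; absent ones read None
- cover_2: white porcelain cup cover: disc 64 mm across, 6.5 mm thick, flat underside; in the middle of its top an upright round knob 19 mm across that ends 26 mm above the underside; about 0.07 kg. Origin: centre of the underside, z up. Starts on the tea tray. 3 or 4 covers are present; absent ones read None
- cover_3: white porcelain cup cover: disc 64 mm across, 6.5 mm thick, flat underside; in the middle of its top an upright round knob 19 mm across that ends 26 mm above the underside; about 0.07 kg. Origin: centre of the underside, z up. Starts on the tea tray. 3 or 4 covers are present; absent ones read None

How it is judged:
By the outcome, as a careful person would: the job done as asked, in the order asked, and still so for the second after the job is handed in, with the robot touching nothing.
Of cover_0, cover_1, cover_2, cover_3 only 3 to 4 are there at a start; the rules pass over those that are not, and their reading is None.
At some moment in a run one of tea_tray may be knocked a few centimetres aside while the robot is not near it.
Once in a run the grip may slacken for a moment while it holds something.
It also fails if it takes over 210 s, if anything falls off the work surface, if the arm or the gripper's body presses on something with over 40 N, if the wrist force passes 120 N, or if a joint passes its speed limit or range.

## Working session

There is one attempt and no reset: what is moved stays moved. The work goes in short steps, Python scripts to look and compute and a tool call to move; the robot and the scene stay as the last step left them, time stands still between calls to the robot, and variables do not carry over. Pictures are saved under pics/ and viewed, on a budget of 14 in all, crops included, one or two more only if the job needs it, and the job is handed in when it is done.

Besides the shell and the picture viewer there is one more tool, called after "Request:" in YAML: its name, and indented under it one key for each argument. drive_tool: Moves the arm, as the interface text tells. Its arguments: {"type":"object","properties":{"plan":{"type":"array","items":{"type":"object","properties":{"dx":{"type":"number"},"dy":{"type":"number"},"dz":{"type":"number"},"roll":{"type":"number"},"hand":{"type":"number"}}}},"force":{"type":"number"}},"required":["plan"]}

```bash
ls; mkdir -p pics
python3 - <<'E'
from workcell import bot
import cv2,numpy as np
print(bot.get_obs(), bot.tips_ahead)
ims=[]
for n in("scene","top"):
    c=bot.camera(n); np.savez(f"pics/{n}0.npz",**c); print(n,c["mtx"].tolist(),c["R"].round(3).tolist(),c["t"])
    cv2.imwrite(f"pics/{n}0.png",cv2.resize(c["frame"][:,:,::-1],(800,600)))
E
```

```text
pics
{'time': 0.0, 'q': array([-6.88113547e+01,  5.01116071e+00,  1.00336892e+01,  9.50993968e+01,
       -7.44490611e-04,  9.00005519e+01]), 'qd': array([-8.93151562e-02, -7.44736780e-03,  1.45639384e-02, -2.74676470e-02,
        8.92421884e-05, -2.98778858e-03]), 'joint_efforts': array([-2.10823473e-04, -5.20385528e+01,  4.64810264e+01,  1.59245561e-02,
        4.66838071e-05,  6.48238242e-06]), 'ee_pos': array([ 0.19879049, -0.51281789,  0.40397548]), 'tcp_rot': array([-1.79923132e+02,  7.45230412e-04,  2.11880944e+01]), 'wrist_force': array([0.50194569, 0.79083071, 0.31633164]), 'torque': array([-0.01742289,  0.01733013,  0.03249838]), 'opening': 0.08531553941739983} 0.1734
scene [[420.65335839327525, 0.0, 253.5916078221711], [0.0, 420.65335839327525, 187.60667325317596], [0.0, 0.0, 1.0]] [[0.993, 0.116, -0.012], [0.095, -0.864, -0.495], [-0.068, 0.491, -0.869]] [-0.55189716  0.05247298  1.27823558]
top [[483.17983465260966, 0.0, 251.4175099546533], [0.0, 483.17983465260966, 185.85990593813622], [0.0, 0.0, 1.0]] [[0.009, -1.0, -0.008], [-0.999, -0.009, -0.036], [0.036, 0.008, -0.999]] [0.05507085 0.54576546 1.5652411 ]
```

View pics/top0.png

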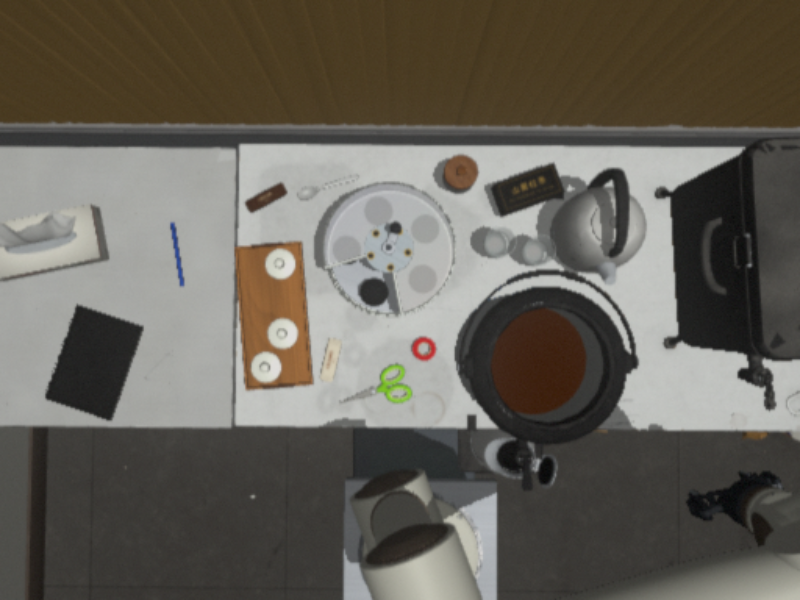

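View pics/scene0.png

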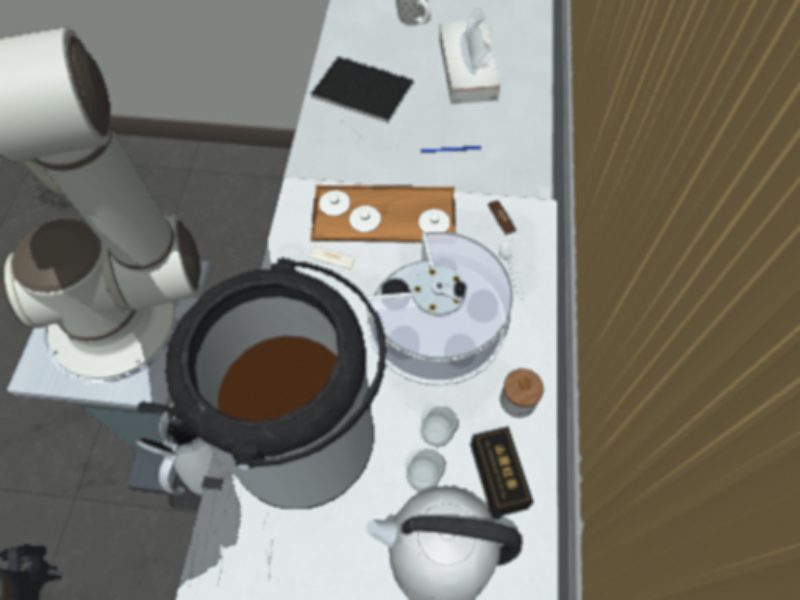

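The top view (800x600) shows three covers on the tray at about (280,264), (283,333) and (266,367). The stand centre is near (388,249), the knob near (394,228) and the open dome near (372,291). A tall pot stands at (540,365) and the glasses at (492,242) and (533,250).

```bash
cat > h.py <<'E'
import numpy as np,cv2
def px(c,u,v,z):
    """pixel + world height -> world point"""
    d=c["R"].T@np.linalg.solve(c["mtx"],[u,v,1.]); o=-c["R"].T@c["t"]
    return o+d*(z-o[2])/d[2]
def cloud(c):
    v,u=np.mgrid[:384,:512]; Z=c["z_map"]
    P=np.stack([u,v,np.ones_like(u)],-1)@np.linalg.inv(c["mtx"]).T*Z[...,None]
    return (P-c["t"])@c["R"]
def proj(c,X):
    p=c["mtx"]@(c["R"]@np.asarray(X)+c["t"]); return p[:2]/p[2]
def covers(c,show=True):
    P=cloud(c); g=c["frame"].astype(int)
    hsv=cv2.cvtColor(c["frame"],cv2.COLOR_RGB2HSV)
    wood=((hsv[...,1]>110)&(hsv[...,2]>60)&(hsv[...,0]<22)&(P[...,2]<.05)&(P[...,2]>-.02)&(P[...,0]>.2)).astype(np.uint8)
    n,l,s,_=cv2.connectedComponentsWithStats(wood)
    i=1+np.argmax(s[1:,4]); ys,xs=np.where(l==i)
    hull=cv2.convexHull(np.c_[xs,ys].astype(np.int32)); m=np.zeros((384,512),np.uint8); cv2.fillConvexPoly(m,hull,1)
    r=cv2.minAreaRect(hull); print("tray ctr",px(c,*r[0],.012).round(4),r)
    w=(m&(hsv[...,1]<60)&(hsv[...,2]>90)).astype(np.uint8)
    n,l,s,cc=cv2.connectedComponentsWithStats(cv2.morphologyEx(w,cv2.MORPH_CLOSE,np.ones((5,5))))
    out=[]
    for k in range(1,n):
        if s[k,4]>100:
            e=cv2.minEnclosingCircle(np.argwhere(l==k)[:,::-1].astype(np.float32))
            p=px(c,*cc[k],.0115); out.append(p); print("cover",cc[k].round(1),p.round(4),"r_px",round(e[1],1),"area",s[k,4])
    return out
E
python3 - <<'E'
from h import *
S=np.load("pics/scene0.npz");T=np.load("pics/top0.npz");T={k:T[k] for k in T};S={k:S[k] for k in S}
covers(T);covers(S)
k=.64
P=cloud(T)
for n,(u,v),z in [("hub",(388,249),.135),("knob",(394,228),.161),("h1",(376,233),.124),("h2",(371,254),.124),("h3",(390,267),.124),("h4",(408,253),.124),("dome",(373,291),.07),("g0",(492,242),.08),("g1",(533,250),.08),("potL",(458,360),.2),("outerL",(316,249),.0),("opL",(330,265),.115),("opR",(397,312),.115)]:
    print(n,px(T,u*k,v*k,z).round(4),"depth",P[int(v*k),int(u*k)].round(3))
Q=P[(P[...,1]<-.1)&(P[...,1]>-.42)&(P[...,0]>.2)&(P[...,0]<.5)]; print("pot z",np.percentile(Q[:,2],[50,90,99]), Q[Q[:,2]>.15].min(0),Q[Q[:,2]>.15].max(0))
# clean dome/knob segmentation
g=T["frame"].max(-1)
for nm,(u,v),z in [("dome",(373,291),.065),("knob",(394,228),.158)]:
    u,v=int(u*k),int(v*k); r=14 if nm=="dome" else 8
    m=(g[v-r:v+r,u-r:u+r]<60).astype(np.uint8); n,l,s,cc=cv2.connectedComponentsWithStats(m); i=1+np.argmax(s[1:,4]); print(nm,cc[i]+[u-r,v-r],s[i],px(T,*(cc[i]+[u-r,v-r]),z))
# zoom
cv2.imwrite("pics/zoom0.png",np.hstack([cv2.resize(T["frame"][110:210,195:300,::-1],(420,400),interpolation=2),cv2.resize(S["frame"][140:250,235:340,::-1],(380,400),interpolation=2)]))
E
```

```text
tray ctr [0.4921 0.31   0.012 ] ((174.45864868164062, 201.50347900390625), (90.60262298583984, 42.519290924072266), 85.2363510131836)
cover [179.  168.3] [0.6005 0.2967 0.0115] r_px 11.8 area 306
cover [175.1 223.9] [0.4193 0.3069 0.0115] r_px 21.7 area 628
tray ctr [0.4917 0.3047 0.012 ] ((245.0, 136.0), (34.0, 90.0), 90.0)
cover [223.6 134.7] [0.4206 0.3028 0.0115] r_px 20.6 area 554
cover [277.2 142.5] [0.5991 0.2904 0.0115] r_px 10.9 area 300
hub [0.6204 0.0688 0.135 ] depth [0.622 0.07  0.134]
knob [0.658  0.0575 0.161 ] depth [0.66  0.058 0.166]
h1 [0.6524 0.0926 0.124 ] depth [0.653 0.095 0.123]
h2 [0.6114 0.1019 0.124 ] depth [0.613 0.103 0.122]
h3 [0.5865 0.0648 0.124 ] depth [0.589 0.067 0.123]
h4 [0.614  0.0302 0.124 ] depth [0.617 0.031 0.124]
dome [0.5416 0.0992 0.07  ] depth [0.543 0.102 0.06 ]
g0 [ 0.6411 -0.1378  0.08  ] depth [ 0.651 -0.143  0.011]
g1 [ 0.6258 -0.2196  0.08  ] depth [ 0.633 -0.233  0.002]
potL [ 0.4122 -0.0619  0.2   ] depth [ 0.409 -0.068  0.112]
outerL [0.6315 0.2225 0.    ] depth [ 0.633  0.223 -0.001]
opL [0.59  0.182 0.115] depth [0.592 0.183 0.116]
opR [0.4995 0.0505 0.115 ] depth [0.502 0.051 0.012]
pot z [0.22824706 0.3873167  0.67359077] [ 0.20002609 -0.4198135   0.21455624] [ 0.49999197 -0.10012905  0.68791338]
dome [238.84545455 186.47272727] [  7   7  17  16 220] [0.54101858 0.09893432 0.065     ]
knob [252.38461538 145.53846154] [ 6  6  6  6 26] [0.6595011  0.05683161 0.158     ]
```

View pics/zoom0.png

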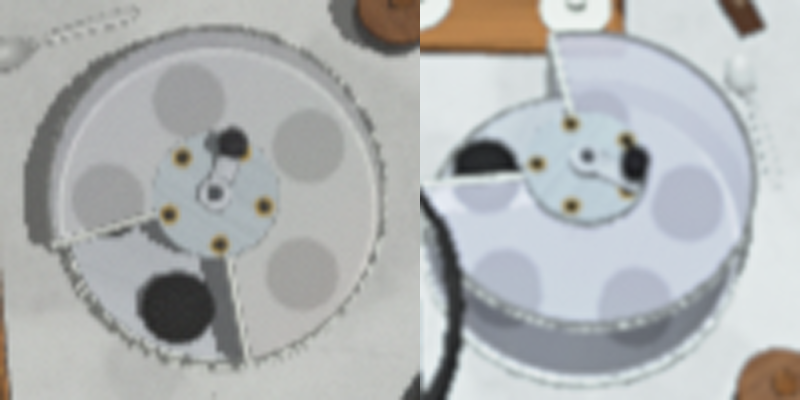

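The zoom shows the crank knob just counter-clockwise of a hole. The five brass holes are at zoom px (182,157), (169,214), (220,245), (265,206) and (247,152), and the hood opening edges are clear. Next I fit the stand pose and the cover knobs.

```bash
cat >> h.py <<'E'
def knobs(c,wood_ctr=None,box=((.3,.7),(.2,.42))):
    P=cloud(c); m=((P[...,2]>.022)&(P[...,2]<.045)&(P[...,0]>box[0][0])&(P[...,0]<box[0][1])&(P[...,1]>box[1][0])&(P[...,1]<box[1][1])).astype(np.uint8)
    n,l,s,cc=cv2.connectedComponentsWithStats(m)
    for k in range(1,n):
        if s[k,4]>8: print("knob",cc[k].round(1),s[k,4],px(c,*cc[k],.030).round(4))
def discs(c,x0,x1,y0,y1,z,r=.032):
    """hough circles of disc radius r at height z inside a pixel window"""
    g=cv2.resize(c["frame"][y0:y1,x0:x1],None,fx=4,fy=4,interpolation=cv2.INTER_CUBIC); g=g.min(-1)
    R=r*c["mtx"][0,0]/1.53*4
    h=cv2.HoughCircles(g,cv2.HOUGH_GRADIENT,1,R*1.5,param1=80,param2=12,minRadius=int(R*.85),maxRadius=int(R*1.15))
    for u,v,q in (h[0] if h is not None else []):
        u,v=(u+.5)/4-.5+x0,(v+.5)/4-.5+y0; print("disc",round(u,2),round(v,2),"r",round(q/4,2),px(c,u,v,z).round(4))
E
python3 - <<'E'
from h import *
from scipy.optimize import least_squares
L=lambda f:{k:v for k,v in np.load(f).items()}
S=L("pics/scene0.npz");T=L("pics/top0.npz")
for c in(T,S): knobs(c)
discs(T,150,205,150,255,.0115)
H=np.array([(182,157),(169,214),(220,245),(265,206),(247,152)])/4+[195,110]-.375
W=np.array([px(T,*h,.124)[:2] for h in H])
HS=[(571,123),(537,163),(571,205),(626,192),(627,140)]
WS=np.array([px(S,235+(a-420)*105/380,140+b*110/400,.124)[:2] for a,b in HS])
for W in(W,WS):
    C=W.mean(0); f=lambda p:np.hypot(*(W-p[:2]).T)-p[2]
    r=least_squares(f,[*C,.038]); a=np.degrees(np.arctan2(*(W-r.x[:2]).T[::-1])); print(r.x.round(4),a.round(1),"mod72",(a%72).round(1))
for p in[(52,244),(245,362)]:
    q=px(T,195+p[0]/4,110+p[1]/4,.115)[:2]; print("edge",q,np.degrees(np.arctan2(*(q-r.x[:2])[::-1])))
E
```

```text
knob [178.4 167.7] 29 [0.6011 0.2958 0.03  ]
knob [179.7 212.6] 27 [0.4565 0.2896 0.03  ]
knob [169.  234.5] 28 [0.3859 0.3229 0.03  ]
knob [213.2 126.4] 27 [0.385  0.3189 0.03  ]
knob [232.8 136.2] 24 [0.4546 0.2862 0.03  ]
knob [277.7 138.5] 26 [0.5999 0.2929 0.03  ]
disc 180.5 212.75 r 9.65 [0.4557 0.2898 0.0115]
disc 169.75 234.5 r 9.75 [0.3848 0.3238 0.0115]
disc 178.75 168.5 r 9.77 [0.5999 0.2976 0.0115]
[0.6253 0.0679 0.0387] [  43.3  113.7 -175.3 -103.6  -35.8] mod72 [43.3 41.7 40.7 40.4 36.2]
[0.6257 0.0669 0.0379] [ 113.5 -174.7 -103.3  -34.    39.9] mod72 [41.5 41.3 40.7 38.  39.9]
edge [0.58567973 0.19173795] 107.78402187034949
edge [0.49709391 0.04390207] -169.8684385459764
```

Run:
```python
from h import *
L=lambda f:{k:v for k,v in np.load(f).items()}
for f in("scene","top"):
    P=cloud(L(f"pics/{f}0.npz")).reshape(-1,3)
    for y in np.arange(-.45,.1,.05):
        print(f,y.round(2),[(round(float(Q[:,2].max()),2) if len(Q:=P[(P[:,1]>y)&(P[:,1]<y+.05)&(P[:,0]>x)&(P[:,0]<x+.1)]) else None) for x in(.25,.35,.45,.55,.65)])
psi=np.radians(21.19); x=np.array([np.cos(psi),np.sin(psi)]); y=np.array([np.sin(psi),-np.cos(psi)])
p=np.array([.1988,-.5128])
for n,t in [("wp",(.40,-.38)),("knob",(.6595,.0568)),("A",(.456,.2885)),("B",(.3855,.3215)),("C",(.600,.295))]: d=np.array(t)-p; print(n,(d@x).round(4),(d@y).round(4))
```

```text
scene -0.45 [0.01, 0.01, 0.01, 0.17, 0.18]
scene -0.4 [0.01, 0.01, 0.01, 0.24, 0.25]
scene -0.35 [0.36, 0.39, 0.39, 0.24, 0.25]
scene -0.3 [0.39, 0.39, 0.39, 0.38, 0.17]
scene -0.25 [0.39, 0.23, 0.39, 0.39, 0.09]
scene -0.2 [0.39, 0.23, 0.39, 0.39, 0.09]
scene -0.15 [0.39, 0.39, 0.39, 0.39, 0.09]
scene -0.1 [0.38, 0.39, 0.39, 0.12, 0.12]
scene -0.05 [None, 0.37, 0.12, 0.12, 0.12]
scene -0.0 [None, None, 0.12, 0.15, 0.17]
scene 0.05 [None, 0.0, 0.12, 0.17, 0.17]
top -0.45 [0.01, 0.01, 0.01, 0.17, 0.18]
top -0.4 [0.01, None, 0.01, 0.25, 0.25]
top -0.35 [None, 0.39, 0.39, 0.25, 0.26]
top -0.3 [0.39, 0.39, 0.39, 0.38, 0.18]
top -0.25 [0.39, 0.23, 0.39, 0.39, 0.09]
top -0.2 [0.39, 0.23, 0.39, 0.39, 0.09]
top -0.15 [0.39, 0.39, 0.39, 0.39, 0.09]
top -0.1 [0.38, 0.39, 0.39, 0.12, 0.12]
top -0.05 [0.01, 0.37, 0.12, 0.12, 0.12]
top -0.0 [0.02, 0.02, 1.58, 0.13, 0.17]
top 0.05 [0.02, 0.02, 0.12, 0.14, 0.17]
wp 0.2356 -0.0511
knob 0.6354 -0.3646
A 0.5294 -0.6542
B 0.4756 -0.7104
C 0.6661 -0.6082
```

Request:
drive_tool:
  plan:
    - {"dz":-0.04,"roll":0.12,"hand":0.045}
    - {"dz":-0.08,"roll":0.24,"hand":0.045}
    - {"dz":-0.12,"roll":0.36,"hand":0.045}
    - {"dz":-0.16,"roll":0.48,"hand":0.045}
    - {"dz":-0.2,"roll":0.6,"hand":0.045}
    - {"dz":-0.23,"roll":0.72,"hand":0.045}
    - {"dz":-0.23,"roll":0.84,"hand":0.045}
    - {"dz":-0.23,"roll":0.915,"hand":0.045}
    - {"dz":-0.23,"roll":0.915,"hand":0.045}

```text
invalid input at $.plan[0]: expected keys dx, dy, dz, roll, hand
```

Request:
drive_tool:
  plan:
    - {"dx":0,"dy":0,"dz":-0.04,"roll":0.12,"hand":0.045}
    - {"dx":0,"dy":0,"dz":-0.08,"roll":0.24,"hand":0.045}
    - {"dx":0,"dy":0,"dz":-0.12,"roll":0.36,"hand":0.045}
    - {"dx":0,"dy":0,"dz":-0.16,"roll":0.48,"hand":0.045}
    - {"dx":0,"dy":0,"dz":-0.2,"roll":0.6,"hand":0.045}
    - {"dx":0,"dy":0,"dz":-0.23,"roll":0.72,"hand":0.045}
    - {"dx":0,"dy":0,"dz":-0.23,"roll":0.84,"hand":0.045}
    - {"dx":0,"dy":0,"dz":-0.23,"roll":0.915,"hand":0.045}
    - {"dx":0,"dy":0,"dz":-0.23,"roll":0.915,"hand":0.045}

```text
time: 0.85
ee_pos: [0.1989, -0.5133, 0.6348]
tcp_rot: [180.0, -0.0, -31.6]
wrist_force: [-0.1, -0.1, -0.2]
opening: 0.0449
```

Request:
drive_tool:
  plan:
    - {"dx":0.003,"dy":-0.02,"dz":0,"roll":0,"hand":0.045}
    - {"dx":0.008,"dy":-0.058,"dz":0,"roll":0,"hand":0.045}
    - {"dx":0.0135,"dy":-0.099,"dz":0,"roll":0,"hand":0.045}
    - {"dx":0.019,"dy":-0.14,"dz":0,"roll":0,"hand":0.045}
    - {"dx":0.0245,"dy":-0.181,"dz":0,"roll":0,"hand":0.045}
    - {"dx":0.03,"dy":-0.222,"dz":0,"roll":0,"hand":0.045}
    - {"dx":0.0356,"dy":-0.263,"dz":0,"roll":0,"hand":0.045}
    - {"dx":0.0412,"dy":-0.304,"dz":0,"roll":0,"hand":0.045}
    - {"dx":0.0468,"dy":-0.345,"dz":0,"roll":0,"hand":0.045}
    - {"dx":0.0523,"dy":-0.386,"dz":0,"roll":0,"hand":0.045}
    - {"dx":0.0579,"dy":-0.427,"dz":0,"roll":0,"hand":0.045}
    - {"dx":0.0634,"dy":-0.468,"dz":0,"roll":0,"hand":0.045}
    - {"dx":0.069,"dy":-0.509,"dz":0,"roll":0,"hand":0.045}
    - {"dx":0.0745,"dy":-0.55,"dz":0,"roll":0,"hand":0.045}
    - {"dx":0.08,"dy":-0.591,"dz":0,"roll":0,"hand":0.045}
    - {"dx":0.0856,"dy":-0.632,"dz":0,"roll":0,"hand":0.045}
    - {"dx":0.091,"dy":-0.673,"dz":0,"roll":0,"hand":0.045}
    - {"dx":0.096,"dy":-0.71,"dz":0,"roll":0,"hand":0.045}
    - {"dx":0.0984,"dy":-0.726,"dz":0,"roll":0,"hand":0.045}
    - {"dx":0.0984,"dy":-0.726,"dz":0,"roll":0,"hand":0.045}

```text
time: 2.52
ee_pos: [0.4689, -0.2478, 0.6343]
tcp_rot: [-178.4, 0.0, -28.1]
wrist_force: [0.1, -0.1, -0.3]
opening: 0.0453
```

Run:
```python
from workcell import bot
o=bot.get_obs(); print({k:np.round(o[k],3) if k!='time' else o[k] for k in('time','q','qd','ee_pos','tcp_rot')} if (np:=__import__('numpy')) else 0)
```

```text
{'time': 2.5167, 'q': array([-28.182,  17.868,  53.318, 125.498,   1.571, 179.938]), 'qd': array([ 0.444,  7.62 , 10.   ,  2.363,  0.05 ,  0.015]), 'ee_pos': array([ 0.469, -0.248,  0.634]), 'tcp_rot': array([-1.78429e+02,  4.50000e-02, -2.81200e+01])}
```

Request:
drive_tool:
  plan:
    - {"dx":0,"dy":0,"dz":0,"roll":-0.12,"hand":0.045}
    - {"dx":0,"dy":0,"dz":0,"roll":-0.24,"hand":0.045}
    - {"dx":0,"dy":-0.02,"dz":0,"roll":-0.36,"hand":0.045}
    - {"dx":0,"dy":-0.04,"dz":0,"roll":-0.48,"hand":0.045}
    - {"dx":0,"dy":-0.06,"dz":0,"roll":-0.6,"hand":0.045}
    - {"dx":0,"dy":-0.08,"dz":0,"roll":-0.72,"hand":0.045}
    - {"dx":0,"dy":-0.1,"dz":0,"roll":-0.84,"hand":0.045}
    - {"dx":0,"dy":-0.12,"dz":0,"roll":-0.96,"hand":0.045}
    - {"dx":0,"dy":-0.14,"dz":0,"roll":-1.08,"hand":0.045}
    - {"dx":0,"dy":-0.16,"dz":0,"roll":-1.2,"hand":0.045}
    - {"dx":0,"dy":-0.18,"dz":0,"roll":-1.32,"hand":0.045}
    - {"dx":0,"dy":-0.2,"dz":0,"roll":-1.44,"hand":0.045}
    - {"dx":0,"dy":-0.22,"dz":0,"roll":-1.56,"hand":0.045}
    - {"dx":0,"dy":-0.24,"dz":0,"roll":-1.68,"hand":0.045}
    - {"dx":0,"dy":-0.26,"dz":0,"roll":-1.8,"hand":0.045}
    - {"dx":0,"dy":-0.28,"dz":0,"roll":-1.92,"hand":0.045}
    - {"dx":0,"dy":-0.3,"dz":0,"roll":-2.04,"hand":0.045}
    - {"dx":0,"dy":-0.3,"dz":0,"roll":-2.16,"hand":0.045}
    - {"dx":0,"dy":-0.3,"dz":0,"roll":-2.28,"hand":0.045}
    - {"dx":0,"dy":-0.3,"dz":0,"roll":-2.28,"hand":0.045}

```text
time: 4.18
ee_pos: [0.5817, 0.0163, 0.6325]
tcp_rot: [179.6, -1.4, 102.9]
wrist_force: [-0.3, 0.4, 0.1]
opening: 0.0448
```

Request:
drive_tool:
  plan:
    - {"dx":0.002,"dy":0.01,"dz":0.02,"roll":-0.12,"hand":0.045}
    - {"dx":0.006,"dy":0.02,"dz":0.04,"roll":-0.24,"hand":0.045}
    - {"dx":0.01,"dy":0.035,"dz":0.065,"roll":-0.36,"hand":0.045}
    - {"dx":0.013,"dy":0.05,"dz":0.09,"roll":-0.48,"hand":0.045}
    - {"dx":0.016,"dy":0.065,"dz":0.12,"roll":-0.6,"hand":0.045}
    - {"dx":0.02,"dy":0.08,"dz":0.15,"roll":-0.7,"hand":0.045}
    - {"dx":0.022,"dy":0.085,"dz":0.18,"roll":-0.8,"hand":0.045}
    - {"dx":0.022,"dy":0.085,"dz":0.2,"roll":-0.8,"hand":0.045}
    - {"dx":0.022,"dy":0.085,"dz":0.2,"roll":-0.8,"hand":0.045}
    - {"dx":0.022,"dy":0.085,"dz":0.2,"roll":-0.8,"hand":0.045}

```text
time: 5.02
ee_pos: [0.6599, 0.0605, 0.4335]
tcp_rot: [178.8, -0.7, 148.2]
wrist_force: [0.5, -0.0, 1.1]
opening: 0.0449
```

Run:
```python
from workcell import bot
import numpy as np
o=bot.get_obs(); print(*[(k,np.round(o[k],4)) for k in('time','q','qd','ee_pos','tcp_rot','wrist_force')])
```

```text
('time', np.float64(5.0167)) ('q', array([  5.0021,  22.648 ,  34.4721, 101.7039,   1.4083,  36.8485])) ('qd', array([-0.2189, -1.0797,  3.9585,  0.9771, -0.0699, -0.8049])) ('ee_pos', array([0.6599, 0.0605, 0.4335])) ('tcp_rot', array([178.8008,  -0.7483, 148.1629])) ('wrist_force', array([ 0.5193, -0.0482,  1.1133]))
```

```bash
cat >> h.py <<'E'
from scipy.spatial.transform import Rotation as Ro
TIP=.155
def pose(o): 
    R=Ro.from_euler('xyz',o['tcp_rot'],degrees=True).as_matrix(); return R,o['ee_pos']
def gp(o):
    R,p=pose(o); return p+R[:,2]*TIP
def go(o,*targets):
    R,p=pose(o); g=gp(o); print("t",round(o['time'],2),"grasp",g.round(4),"yaw",o['tcp_rot'][2].round(2),"F",o['wrist_force'].round(1),"open",round(o['opening'],4))
    for t in targets: print("  to",np.round(t,4),"d",(R.T@(np.asarray(t)-g)).round(4))
E
python3 - <<'E'
from h import *
from workcell import bot
go(bot.get_obs(),(.661,.0563,.20),(.661,.0563,.164))
E
```

```text
t 5.02 grasp [0.6599 0.0643 0.2785] yaw 148.16 F [ 0.5 -0.   1.1] open 0.0449
  to [0.661  0.0563 0.2   ] d [-0.0062 -0.0079  0.0783]
  to [0.661  0.0563 0.164 ] d [-0.0066 -0.0087  0.1143]
```

Request:
drive_tool:
  plan:
    - {"dx":-0.003,"dy":-0.004,"dz":0.03,"roll":0,"hand":0.045}
    - {"dx":-0.006,"dy":-0.008,"dz":0.06,"roll":0,"hand":0.045}
    - {"dx":-0.006,"dy":-0.008,"dz":0.08,"roll":0,"hand":0.045}
    - {"dx":-0.0065,"dy":-0.0085,"dz":0.095,"roll":0,"hand":0.045}
    - {"dx":-0.0065,"dy":-0.0085,"dz":0.107,"roll":0,"hand":0.045}
    - {"dx":-0.0065,"dy":-0.0085,"dz":0.114,"roll":0,"hand":0.045}
    - {"dx":-0.0065,"dy":-0.0085,"dz":0.114,"roll":0,"hand":0.045}
    - {"dx":-0.0065,"dy":-0.0085,"dz":0.114,"roll":0,"hand":0.035}
    - {"dx":-0.0065,"dy":-0.0085,"dz":0.114,"roll":0,"hand":0.028}
    - {"dx":-0.0065,"dy":-0.0085,"dz":0.114,"roll":0,"hand":0.026}
    - {"dx":-0.0065,"dy":-0.0085,"dz":0.114,"roll":0,"hand":0.026}
  force: 40

```text
time: 5.93
ee_pos: [0.6615, 0.0527, 0.3209]
tcp_rot: [178.7, -0.6, 148.3]
wrist_force: [-1.2, -1.8, 1.2]
opening: 0.0261
```

Run:
```python
from h import *
from workcell import bot
go(bot.get_obs(),(.661,.0563,.164))
for n in("scene","top"):
    c=bot.camera(n); np.savez(f"pics/{n}1.npz",**c)
    u,v=proj(c,(.661,.056,.16)).astype(int); cv2.imwrite(f"pics/{n}1.png",cv2.resize(c["frame"][v-50:v+50,u-65:u+65,::-1],(780,600),interpolation=2))
```

```text
t 5.93 grasp [0.662  0.0565 0.1659] yaw 148.35 F [-1.2 -1.8  1.2] open 0.0261
  to [0.661  0.0563 0.164 ] d [ 0.0007 -0.0007  0.0019]
```

View pics/scene1.png

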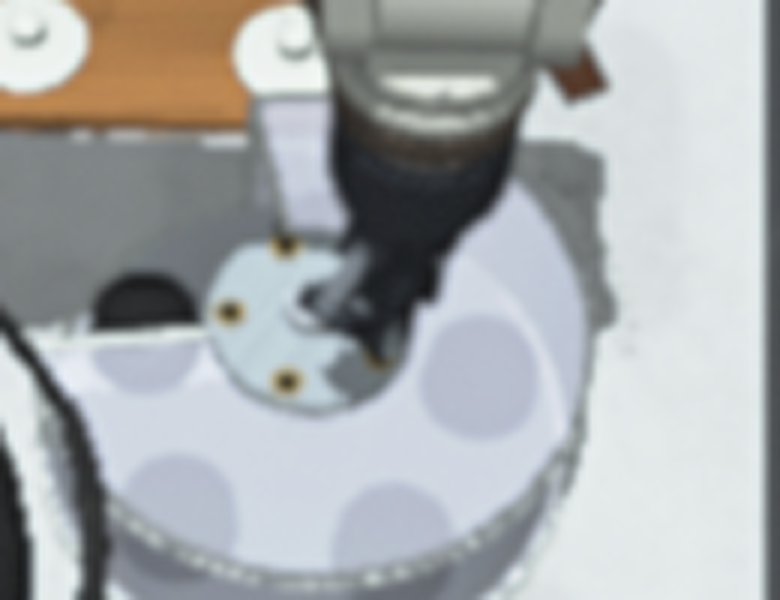

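The scene crop shows the fingers standing around the black knob at about (370,330). Closing now, then lifting.

Request:
drive_tool:
  plan:
    - {"dx":0,"dy":0,"dz":0,"roll":0,"hand":0.02}
    - {"dx":0,"dy":0,"dz":0,"roll":0,"hand":0.012}
    - {"dx":0,"dy":0,"dz":0,"roll":0,"hand":0.012}
    - {"dx":0,"dy":0,"dz":0,"roll":0,"hand":0.012}
    - {"dx":0,"dy":0,"dz":-0.002,"roll":0,"hand":0.012}
    - {"dx":0,"dy":0,"dz":-0.003,"roll":0,"hand":0.012}
    - {"dx":0,"dy":0,"dz":-0.003,"roll":0,"hand":0.012}
  force: 50

```text
time: 6.62
ee_pos: [0.6614, 0.0529, 0.3216]
tcp_rot: [178.8, -0.7, 148.4]
wrist_force: [-0.2, 0.7, -6.9]
opening: 0.0197
```

Run:
```python
from h import *
from workcell import bot
o=bot.get_obs(); go(o); g=gp(o)
C=np.array([.6255,.0675]); d=g[:2]-C; print("r",np.hypot(*d),"ang",np.degrees(np.arctan2(d[1],d[0])))
```

```text
t 6.62 grasp [0.6615 0.0568 0.1667] yaw 148.38 F [-0.2  0.7 -6.9] open 0.0197
r 0.03751436659171391 ang -16.567025966065465
```

```bash
cat >> h.py <<'E'
def crank(o,a0,a1,n,r=.038):
    """rows of tool-axis shifts for a smooth arc of the knob from a0 to a1 (world deg), compensating tool tilt"""
    R,_=pose(o); s=np.arange(1,n+1)/n; s=s**3*(10-15*s+6*s*s); base=np.zeros(3); e=lambda a:r*np.array([np.cos(np.radians(a)),np.sin(np.radians(a)),0])
    for i,k in enumerate(s):
        d=R.T@(e(a0+(a1-a0)*k)-e(a0)) - base
        print((d*1000).round(1).tolist(),end=" ")
        if i%20==19: base=base+d; print("\n--")
    print()
E
python3 - <<'E'
from h import *
from workcell import bot
crank(bot.get_obs(),-16.6,40.7,20)
E
```

```text
[0.0, 0.0, 0.0] [0.1, 0.3, 0.0] [0.3, 1.0, 0.0] [0.6, 2.1, 0.1] [1.2, 3.7, 0.1] [2.1, 5.8, 0.2] [3.3, 8.3, 0.2] [4.9, 11.0, 0.3] [6.9, 13.7, 0.4] [9.2, 16.4, 0.5] [11.8, 18.8, 0.6] [14.4, 20.9, 0.6] [17.0, 22.7, 0.7] [19.4, 24.0, 0.8] [21.5, 25.0, 0.8] [23.1, 25.6, 0.8] [24.2, 26.0, 0.9] [24.8, 26.2, 0.9] [25.1, 26.3, 0.9] [25.2, 26.3, 0.9] 
--
```

Request:
drive_tool:
  plan:
    - {"dx":0.0001,"dy":0.0003,"dz":0,"roll":0,"hand":0.012}
    - {"dx":0.0003,"dy":0.001,"dz":0,"roll":0,"hand":0.012}
    - {"dx":0.0006,"dy":0.0021,"dz":0.0001,"roll":0,"hand":0.012}
    - {"dx":0.0012,"dy":0.0037,"dz":0.0001,"roll":0,"hand":0.012}
    - {"dx":0.0021,"dy":0.0058,"dz":0.0002,"roll":0,"hand":0.012}
    - {"dx":0.0033,"dy":0.0083,"dz":0.0002,"roll":0,"hand":0.012}
    - {"dx":0.0049,"dy":0.011,"dz":0.0003,"roll":0,"hand":0.012}
    - {"dx":0.0069,"dy":0.0137,"dz":0.0004,"roll":0,"hand":0.012}
    - {"dx":0.0092,"dy":0.0164,"dz":0.0005,"roll":0,"hand":0.012}
    - {"dx":0.0118,"dy":0.0188,"dz":0.0006,"roll":0,"hand":0.012}
    - {"dx":0.0144,"dy":0.0209,"dz":0.0006,"roll":0,"hand":0.012}
    - {"dx":0.017,"dy":0.0227,"dz":0.0007,"roll":0,"hand":0.012}
    - {"dx":0.0194,"dy":0.024,"dz":0.0008,"roll":0,"hand":0.012}
    - {"dx":0.0215,"dy":0.025,"dz":0.0008,"roll":0,"hand":0.012}
    - {"dx":0.0231,"dy":0.0256,"dz":0.0008,"roll":0,"hand":0.012}
    - {"dx":0.0242,"dy":0.026,"dz":0.0009,"roll":0,"hand":0.012}
    - {"dx":0.0248,"dy":0.0262,"dz":0.0009,"roll":0,"hand":0.012}
    - {"dx":0.0251,"dy":0.0263,"dz":0.0009,"roll":0,"hand":0.012}
    - {"dx":0.0252,"dy":0.0263,"dz":0.0009,"roll":0,"hand":0.012}
    - {"dx":0.0252,"dy":0.0263,"dz":0.0009,"roll":0,"hand":0.012}

```text
time: 8.28
ee_pos: [0.6538, 0.0885, 0.3226]
tcp_rot: [178.7, -0.6, 148.4]
wrist_force: [0.7, 0.5, -8.7]
opening: 0.0201
```

Run:
```python
from h import *
from workcell import bot
o=bot.get_obs(); go(o); g=gp(o)
C=np.array([.6255,.0675]); d=g[:2]-C; print("r",np.hypot(*d),"ang",np.degrees(np.arctan2(d[1],d[0])),"torque",o["torque"])
c=bot.camera("top"); np.savez("pics/top2.npz",**c)
cv2.imwrite("pics/top2.png",cv2.resize(c["frame"][110:210,170:300,::-1],(780,600),interpolation=2))
```

```text
t 8.28 grasp [0.6542 0.0924 0.1677] yaw 148.37 F [ 0.7  0.5 -8.7] open 0.0201
r 0.037957037711145815 ang 40.97304198295976 torque [-0.17870238 -0.07421314 -0.00941224]
```

View pics/top2.png

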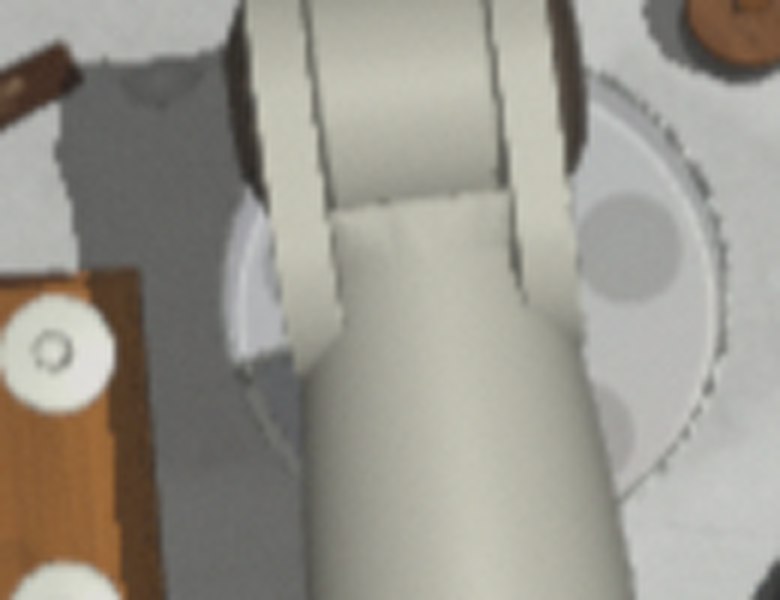

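Request:
drive_tool:
  plan:
    - {"dx":0,"dy":0,"dz":0.002,"roll":0,"hand":0.012}
    - {"dx":0,"dy":0,"dz":0.005,"roll":0,"hand":0.012}
    - {"dx":0,"dy":0,"dz":0.007,"roll":0,"hand":0.012}
    - {"dx":0,"dy":0,"dz":0.007,"roll":0,"hand":0.012}
    - {"dx":0,"dy":0,"dz":0.007,"roll":0,"hand":0.012}

```text
time: 8.75
ee_pos: [0.6538, 0.0886, 0.3156]
tcp_rot: [178.7, -0.6, 148.4]
wrist_force: [1.3, 0.9, -5.4]
opening: 0.0198
```

Run:
```python
from h import *
from workcell import bot
go(bot.get_obs())
```

```text
t 8.75 grasp [0.6541 0.0925 0.1607] yaw 148.37 F [ 1.3  0.9 -5.4] open 0.0198
```

Request:
drive_tool:
  plan:
    - {"dx":0,"dy":0,"dz":0.002,"roll":0,"hand":0.03}
    - {"dx":0,"dy":0,"dz":0.002,"roll":0,"hand":0.04}
    - {"dx":0,"dy":0,"dz":0.002,"roll":0,"hand":0.045}
    - {"dx":0,"dy":0,"dz":-0.02,"roll":0,"hand":0.045}
    - {"dx":0,"dy":0,"dz":-0.055,"roll":0,"hand":0.045}
    - {"dx":0,"dy":0,"dz":-0.06,"roll":0,"hand":0.045}

```text
time: 9.25
ee_pos: [0.6534, 0.0871, 0.3819]
tcp_rot: [178.5, -0.3, 148.4]
wrist_force: [1.3, -0.4, 1.6]
opening: 0.0452
```

Run:
```python
from h import *
from workcell import bot
go(bot.get_obs(),(.456,.2885,.22),(.456,.2885,.10),(.60,.2945,.22))
for n in("scene","top"):
    c=bot.camera(n); np.savez(f"pics/{n}3.npz",**c); knobs(c)
```

```text
t 9.25 grasp [0.6548 0.0911 0.227 ] yaw 148.37 F [ 1.3 -0.4  1.6] open 0.0452
  to [0.456  0.2885 0.22  ] d [0.2728 0.0636 0.0103]
  to [0.456  0.2885 0.1   ] d [0.2721 0.0604 0.1303]
  to [0.6    0.2945 0.22  ] d [0.1533 0.1442 0.0118]
knob [213.  126.3] 24 [0.3845 0.3192 0.03  ]
knob [232.7 136.5] 28 [0.4545 0.2852 0.03  ]
knob [277.5 138.6] 27 [0.5994 0.2926 0.03  ]
knob [178.4 167.6] 27 [0.6014 0.2958 0.03  ]
knob [179.8 212.4] 26 [0.4571 0.2891 0.03  ]
knob [169.  234.5] 28 [0.3861 0.3231 0.03  ]
```

Request:
drive_tool:
  plan:
    - {"dx":0.015,"dy":0.014,"dz":0,"roll":0,"hand":0.045}
    - {"dx":0.043,"dy":0.04,"dz":0,"roll":0,"hand":0.045}
    - {"dx":0.071,"dy":0.067,"dz":0.01,"roll":0,"hand":0.045}
    - {"dx":0.1,"dy":0.094,"dz":0.02,"roll":0,"hand":0.045}
    - {"dx":0.125,"dy":0.118,"dz":0.04,"roll":0,"hand":0.045}
    - {"dx":0.145,"dy":0.136,"dz":0.07,"roll":0,"hand":0.045}
    - {"dx":0.152,"dy":0.142,"dz":0.1,"roll":0,"hand":0.045}
    - {"dx":0.152,"dy":0.142,"dz":0.13,"roll":0,"hand":0.045}
    - {"dx":0.152,"dy":0.142,"dz":0.14,"roll":0,"hand":0.045}
    - {"dx":0.152,"dy":0.142,"dz":0.14,"roll":0,"hand":0.045}
    - {"dx":0.152,"dy":0.142,"dz":0.14,"roll":0,"hand":0.045}

```text
time: 10.27
ee_pos: [0.599, 0.2907, 0.2407]
tcp_rot: [178.8, -0.7, 148.3]
wrist_force: [1.4, 0.3, 0.9]
opening: 0.045
```

Run:
```python
from h import *
from workcell import bot
go(bot.get_obs(),(.6005,.2945,.06),(.6005,.2945,.033))
c=bot.camera("scene"); np.savez("pics/scene4.npz",**c)
cv2.imwrite("pics/scene4.png",cv2.resize(c["frame"][100:220,200:360,::-1],(800,600),interpolation=2))
```

```text
t 10.27 grasp [0.5993 0.2945 0.0858] yaw 148.35 F [1.4 0.3 0.9] open 0.045
  to [0.6005 0.2945 0.06  ] d [-0.0014  0.0001  0.0258]
  to [0.6005 0.2945 0.033 ] d [-0.0017 -0.0005  0.0528]
```

View pics/scene4.png

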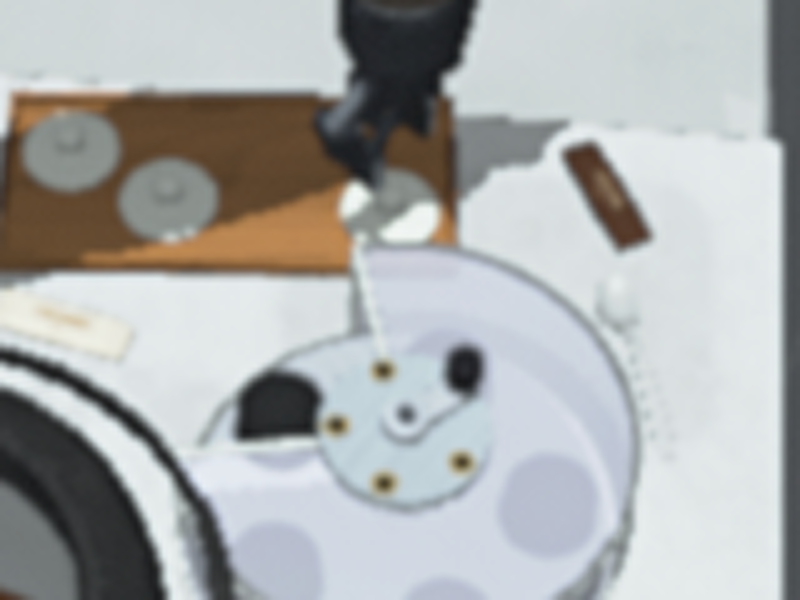

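The view shows the pin seated, a dome mid-opening at (280,405), and the gripper above the cover knob. I'll centre the cover with two orthogonal grasps.

Request:
drive_tool:
  plan:
    - {"dx":-0.0015,"dy":0,"dz":0.003,"roll":0.12,"hand":0.045}
    - {"dx":-0.0015,"dy":0,"dz":0.006,"roll":0.24,"hand":0.045}
    - {"dx":-0.0015,"dy":0,"dz":0.009,"roll":0.36,"hand":0.045}
    - {"dx":-0.0015,"dy":0,"dz":0.012,"roll":0.48,"hand":0.045}
    - {"dx":-0.0015,"dy":0,"dz":0.015,"roll":0.6,"hand":0.045}
    - {"dx":-0.0015,"dy":0,"dz":0.018,"roll":0.72,"hand":0.045}
    - {"dx":-0.0015,"dy":0,"dz":0.021,"roll":0.84,"hand":0.045}
    - {"dx":-0.0015,"dy":0,"dz":0.024,"roll":0.96,"hand":0.045}
    - {"dx":-0.0015,"dy":0,"dz":0.027,"roll":1.08,"hand":0.045}
    - {"dx":-0.0015,"dy":0,"dz":0.03,"roll":1.2,"hand":0.045}
    - {"dx":-0.0015,"dy":0,"dz":0.035,"roll":1.32,"hand":0.045}
    - {"dx":-0.0015,"dy":0,"dz":0.04,"roll":1.44,"hand":0.045}
    - {"dx":-0.0015,"dy":0,"dz":0.045,"roll":1.56,"hand":0.045}
    - {"dx":-0.0015,"dy":0,"dz":0.049,"roll":1.57,"hand":0.045}
    - {"dx":-0.0015,"dy":0,"dz":0.052,"roll":1.57,"hand":0.045}
    - {"dx":-0.0015,"dy":0,"dz":0.052,"roll":1.57,"hand":0.035}
    - {"dx":-0.0015,"dy":0,"dz":0.052,"roll":1.57,"hand":0.025}
    - {"dx":-0.0015,"dy":0,"dz":0.052,"roll":1.57,"hand":0.014}
    - {"dx":-0.0015,"dy":0,"dz":0.052,"roll":1.57,"hand":0.012}
    - {"dx":-0.0015,"dy":0,"dz":0.052,"roll":1.57,"hand":0.012}
  force: 20

```text
time: 11.98
ee_pos: [0.6006, 0.2917, 0.1893]
tcp_rot: [-179.4, -1.3, 58.4]
wrist_force: [0.6, -0.8, 4.1]
opening: 0.0182
```

Run:
```python
from h import *
from workcell import bot
go(bot.get_obs())
```

```text
t 11.98 grasp [0.601  0.2956 0.0343] yaw 58.45 F [ 0.6 -0.8  4.1] open 0.0182
```

Request:
drive_tool:
  plan:
    - {"dx":0,"dy":0,"dz":-0.001,"roll":0,"hand":0.026}
    - {"dx":0,"dy":0,"dz":-0.0015,"roll":0,"hand":0.032}
    - {"dx":0,"dy":0,"dz":-0.0015,"roll":-0.12,"hand":0.032}
    - {"dx":0,"dy":0,"dz":-0.0015,"roll":-0.24,"hand":0.032}
    - {"dx":0,"dy":0,"dz":-0.0015,"roll":-0.36,"hand":0.032}
    - {"dx":0,"dy":0,"dz":-0.0015,"roll":-0.48,"hand":0.032}
    - {"dx":0,"dy":0,"dz":-0.0015,"roll":-0.6,"hand":0.032}
    - {"dx":0,"dy":0,"dz":-0.0015,"roll":-0.72,"hand":0.032}
    - {"dx":0,"dy":0,"dz":-0.0015,"roll":-0.84,"hand":0.032}
    - {"dx":0,"dy":0,"dz":-0.0015,"roll":-0.96,"hand":0.032}
    - {"dx":0,"dy":0,"dz":-0.0015,"roll":-1.08,"hand":0.032}
    - {"dx":0,"dy":0,"dz":-0.0015,"roll":-1.2,"hand":0.032}
    - {"dx":0,"dy":0,"dz":-0.0015,"roll":-1.32,"hand":0.032}
    - {"dx":0,"dy":0,"dz":-0.0015,"roll":-1.44,"hand":0.032}
    - {"dx":0,"dy":0,"dz":-0.0015,"roll":-1.57,"hand":0.032}
    - {"dx":0,"dy":0,"dz":-0.0015,"roll":-1.57,"hand":0.022}
    - {"dx":0,"dy":0,"dz":-0.0015,"roll":-1.57,"hand":0.012}
    - {"dx":0,"dy":0,"dz":-0.0015,"roll":-1.57,"hand":0.01}
    - {"dx":0,"dy":0,"dz":-0.0015,"roll":-1.57,"hand":0.01}
    - {"dx":0,"dy":0,"dz":-0.0015,"roll":-1.57,"hand":0.01}
  force: 40

```text
time: 13.65
ee_pos: [0.6003, 0.2917, 0.19]
tcp_rot: [178.7, -0.7, 148.3]
wrist_force: [-0.6, 0.6, 1.5]
opening: 0.0168
```

Run:
```python
from h import *
from workcell import bot
go(bot.get_obs())
```

```text
t 13.65 grasp [0.6006 0.2956 0.0351] yaw 148.27 F [-0.6  0.6  1.5] open 0.0168
```

Request:
drive_tool:
  plan:
    - {"dx":0,"dy":0,"dz":-0.005,"roll":0,"hand":0.01}
    - {"dx":0,"dy":0,"dz":-0.015,"roll":0,"hand":0.01}
    - {"dx":0,"dy":0,"dz":-0.035,"roll":0,"hand":0.01}
    - {"dx":0,"dy":0,"dz":-0.065,"roll":0,"hand":0.01}
    - {"dx":0,"dy":0,"dz":-0.1,"roll":0,"hand":0.01}
    - {"dx":0,"dy":0,"dz":-0.135,"roll":0,"hand":0.01}
    - {"dx":0,"dy":0,"dz":-0.16,"roll":0,"hand":0.01}
    - {"dx":0,"dy":0,"dz":-0.175,"roll":0,"hand":0.01}
    - {"dx":0,"dy":0,"dz":-0.175,"roll":0,"hand":0.01}

```text
time: 14.4
ee_pos: [0.6001, 0.2872, 0.3704]
tcp_rot: [178.4, -0.4, 148.3]
wrist_force: [0.6, -0.4, -0.2]
opening: 0.0171
```

```bash
cat >> h.py <<'E'
def dome(c,ctr,z=.055,r=14):
    u,v=proj(c,(*ctr,z)); u,v=int(u),int(v); m=(c["frame"].max(-1)[v-r:v+r,u-r:u+r]<60).astype(np.uint8)
    n,l,s,cc=cv2.connectedComponentsWithStats(m); i=1+np.argmax(s[1:,4])
    e=cv2.minEnclosingCircle(np.argwhere(l==i)[:,::-1].astype(np.float32))
    print("dome area",s[i,4],"bb",s[i,2:4],px(c,*(cc[i]+[u-r,v-r]),z).round(4),"encl",px(c,*(np.array(e[0])+[u-r,v-r]),z).round(4),e[1])
E
python3 - <<'E'
from h import *
from workcell import bot
o=bot.get_obs(); go(o,(.5503,.1132,.21))
for n in("top","scene"):
    c=bot.camera(n); np.savez(f"pics/{n}5.npz",**c); dome(c,(.5503,.1132)); knobs(c)
    a,b=[(110,180),(100,200)][n=="scene"]; 
    cv2.imwrite(f"pics/{n}5.png",cv2.resize(c["frame"][a:a+120,b:b+160,::-1],(800,600),interpolation=2))
E
```

```text
t 14.4 grasp [0.6013 0.2915 0.2155] yaw 148.34 F [ 0.6 -0.4 -0.2] open 0.0171
  to [0.5503 0.1132 0.21  ] d [-5.020e-02 -1.786e-01  1.000e-04]
dome area 222 bb [17 17] [0.5491 0.1151 0.055 ] encl [0.5493 0.1152 0.055 ] 8.42306137084961
dome area 144 bb [15 12] [0.5476 0.1126 0.055 ] encl [0.5478 0.1089 0.055 ] 8.062357902526855
knob [213.1 126.2] 24 [0.3846 0.3199 0.03  ]
knob [232.7 136.5] 28 [0.4545 0.2852 0.03  ]
```

View pics/top5.png

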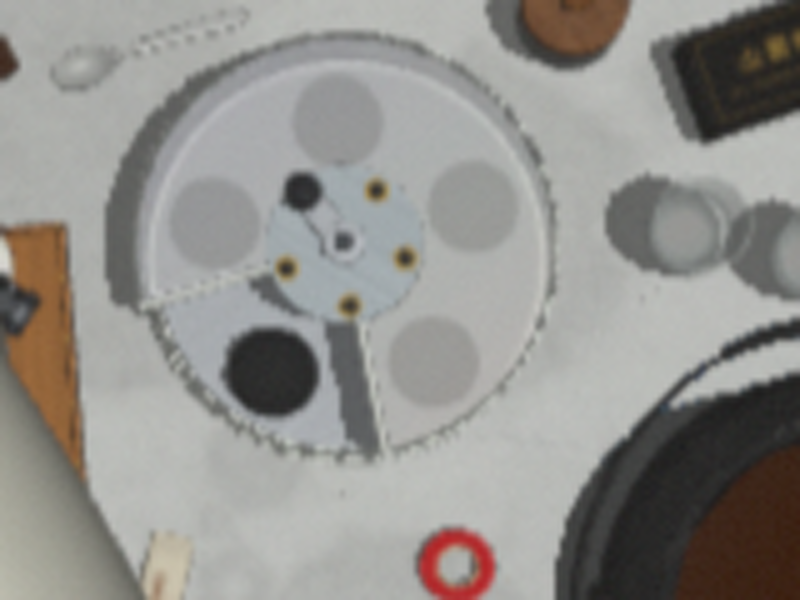

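The top crop shows the black dome in the opening at (272,372), the other domes through the hood at (340,120), (213,222), (435,362) and (473,206), and the hub at (344,241). I'll fit these for the opening point.

Run:
```python
from h import *
from workcell import bot
from scipy.optimize import least_squares
T={k:v for k,v in np.load("pics/top5.npz").items()}
D=np.array([(272,372),(435,362),(473,206),(340,120),(213,222)])/5+[180,110]-.4
W=np.array([px(T,*d,.055)[:2] for d in D])
k=np.arange(5)*72
e=lambda a:np.c_[np.cos(np.radians(a)),np.sin(np.radians(a))]
f=lambda p:(W-p[:2]-.088*e(p[2]+k)).ravel()
r=least_squares(f,[.6255,.0675,148.],x_scale=[.01,.01,1]); print(r.x, (f(r.x)*1000).round(1))
print("opening",r.x[:2]+.088*e(r.x[2])[0])
H=np.array([(377,190),(405,258),(349,305),(286,267)])/5+[180,110]-.4
Wh=np.array([px(T,*d,.124)[:2] for d in H]); kk=np.array([288,216,144,72])
g=lambda p:(Wh-p[:2]-p[3]*e(p[2]+kk)).ravel()
s=least_squares(g,[.6255,.0675,40,.038],x_scale=[.01,.01,1,.01]); print(s.x,(g(s.x)*1000).round(1))
h=np.array((344,241))/5+[180,110]-.4; print("hub",px(T,*h,.137))
go(bot.get_obs())
```

```text
[6.22981824e-01 6.81177693e-02 1.47928506e+02] [ 0.7 -0.1  0.8 -0.1 -0.2  1.7 -1.  -1.1 -0.3 -0.3]
opening [0.54841184 0.11484375]
[6.24913650e-01 6.87225633e-02 4.08433192e+01 3.79317505e-02] [-0.  -0.  -0.1 -0.   0.2 -0.1 -0.1  0.1]
hub [0.62495749 0.06861815 0.137     ]
t 14.5 grasp [0.6005 0.2912 0.2105] yaw 148.36 F [ 0.8  0.1 -0.9] open 0.0171
```

Run:
```python
from h import *
from workcell import bot
go(bot.get_obs(),(.5487,.1137,.205),(.5487,.1137,.15),(.5487,.1137,.11))
```

```text
t 14.5 grasp [0.6005 0.2912 0.2105] yaw 148.36 F [ 0.8  0.1 -0.9] open 0.0171
  to [0.5487 0.1137 0.205 ] d [-0.0491 -0.1784  0.0008]
  to [0.5487 0.1137 0.15  ] d [-0.0497 -0.1796  0.0558]
  to [0.5487 0.1137 0.11  ] d [-0.0501 -0.1806  0.0958]
```

Request:
drive_tool:
  plan:
    - {"dx":-0.003,"dy":-0.01,"dz":0,"roll":0,"hand":0.01}
    - {"dx":-0.008,"dy":-0.03,"dz":0,"roll":0,"hand":0.01}
    - {"dx":-0.016,"dy":-0.06,"dz":0,"roll":0,"hand":0.01}
    - {"dx":-0.025,"dy":-0.09,"dz":0,"roll":0,"hand":0.01}
    - {"dx":-0.033,"dy":-0.12,"dz":0,"roll":0,"hand":0.01}
    - {"dx":-0.041,"dy":-0.15,"dz":0,"roll":0,"hand":0.01}
    - {"dx":-0.0465,"dy":-0.17,"dz":0,"roll":0,"hand":0.01}
    - {"dx":-0.049,"dy":-0.1785,"dz":0.003,"roll":0,"hand":0.01}
    - {"dx":-0.0495,"dy":-0.1788,"dz":0.015,"roll":0,"hand":0.01}
    - {"dx":-0.0495,"dy":-0.1792,"dz":0.035,"roll":0,"hand":0.01}
    - {"dx":-0.0497,"dy":-0.1796,"dz":0.055,"roll":0,"hand":0.01}
    - {"dx":-0.05,"dy":-0.18,"dz":0.075,"roll":0,"hand":0.01}
    - {"dx":-0.05,"dy":-0.1804,"dz":0.09,"roll":0,"hand":0.01}
    - {"dx":-0.0501,"dy":-0.1806,"dz":0.095,"roll":0,"hand":0.01}
    - {"dx":-0.0501,"dy":-0.1806,"dz":0.0955,"roll":0,"hand":0.01}
    - {"dx":-0.0501,"dy":-0.1806,"dz":0.0955,"roll":0,"hand":0.01}
    - {"dx":-0.0501,"dy":-0.1806,"dz":0.0955,"roll":0,"hand":0.01}

```text
time: 15.92
ee_pos: [0.5484, 0.1101, 0.2656]
tcp_rot: [178.7, -0.6, 148.4]
wrist_force: [0.9, -0.3, -0.4]
opening: 0.0171
```

Run:
```python
from h import *
from workcell import bot
go(bot.get_obs(),(.5487,.1137,.1015))
```

```text
t 15.92 grasp [0.5488 0.114  0.1106] yaw 148.4 F [ 0.9 -0.3 -0.4] open 0.0171
  to [0.5487 0.1137 0.1015] d [-0.0001 -0.0005  0.0091]
```

Request:
drive_tool:
  plan:
    - {"dx":-0.0001,"dy":-0.0005,"dz":0.003,"roll":0,"hand":0.01}
    - {"dx":-0.0001,"dy":-0.0005,"dz":0.006,"roll":0,"hand":0.01}
    - {"dx":-0.0001,"dy":-0.0005,"dz":0.008,"roll":0,"hand":0.01}
    - {"dx":-0.0001,"dy":-0.0005,"dz":0.009,"roll":0,"hand":0.01}
    - {"dx":-0.0001,"dy":-0.0005,"dz":0.0095,"roll":0,"hand":0.01}
    - {"dx":-0.0001,"dy":-0.0005,"dz":0.0095,"roll":0,"hand":0.01}
    - {"dx":-0.0001,"dy":-0.0005,"dz":0.0095,"roll":0,"hand":0.01}

```text
time: 16.5
ee_pos: [0.548, 0.1094, 0.2555]
tcp_rot: [178.7, -0.6, 148.4]
wrist_force: [-0.6, -0.4, -0.6]
opening: 0.0172
```

Run:
```python
from h import *
from workcell import bot
go(bot.get_obs(),(.5487,.1137,.1))
```

```text
t 16.5 grasp [0.5483 0.1133 0.1005] yaw 148.37 F [-0.6 -0.4 -0.6] open 0.0172
  to [0.5487 0.1137 0.1   ] d [-0.0001  0.0006  0.0005]
```

Request:
drive_tool:
  plan:
    - {"dx":-0.0001,"dy":0.0004,"dz":0.0005,"roll":0,"hand":0.01}
    - {"dx":-0.0001,"dy":0.0004,"dz":0.001,"roll":0,"hand":0.01}
    - {"dx":-0.0001,"dy":0.0004,"dz":0.001,"roll":0,"hand":0.01}
    - {"dx":-0.0001,"dy":0.0004,"dz":0.001,"roll":0,"hand":0.01}

```text
time: 16.83
ee_pos: [0.5484, 0.1098, 0.2548]
tcp_rot: [178.7, -0.6, 148.4]
wrist_force: [-0.5, 0.2, 2.5]
opening: 0.017
```

Run:
```python
from h import *
from workcell import bot
go(bot.get_obs(),(.5487,.1137,.1))
```

```text
t 16.83 grasp [0.5488 0.1137 0.0998] yaw 148.37 F [-0.5  0.2  2.5] open 0.017
  to [0.5487 0.1137 0.1   ] d [ 0.0001 -0.     -0.0002]
```

Request:
drive_tool:
  plan:
    - {"dx":0,"dy":0,"dz":0,"roll":0,"hand":0.018}
    - {"dx":0,"dy":0,"dz":0,"roll":0,"hand":0.02}
    - {"dx":0,"dy":0,"dz":0,"roll":0,"hand":0.024}
    - {"dx":0,"dy":0,"dz":0,"roll":0,"hand":0.03}
    - {"dx":0,"dy":0,"dz":0,"roll":0,"hand":0.034}
    - {"dx":0,"dy":0,"dz":-0.002,"roll":0,"hand":0.034}
    - {"dx":0,"dy":0,"dz":-0.008,"roll":0,"hand":0.034}
    - {"dx":0,"dy":0,"dz":-0.02,"roll":0,"hand":0.034}
    - {"dx":0,"dy":0,"dz":-0.04,"roll":0,"hand":0.034}
    - {"dx":0,"dy":0,"dz":-0.07,"roll":0,"hand":0.034}
    - {"dx":0,"dy":0,"dz":-0.1,"roll":0,"hand":0.034}
    - {"dx":0,"dy":0,"dz":-0.11,"roll":0,"hand":0.034}
    - {"dx":0.03,"dy":0.02,"dz":-0.11,"roll":0,"hand":0.045}
    - {"dx":0.06,"dy":0.055,"dz":-0.11,"roll":0,"hand":0.045}
    - {"dx":0.09,"dy":0.085,"dz":-0.11,"roll":0,"hand":0.045}
    - {"dx":0.12,"dy":0.115,"dz":-0.11,"roll":0,"hand":0.045}
    - {"dx":0.13,"dy":0.12,"dz":-0.11,"roll":0,"hand":0.045}
    - {"dx":0.13,"dy":0.12,"dz":-0.11,"roll":0,"hand":0.045}

```text
time: 18.33
ee_pos: [0.4989, 0.2806, 0.3692]
tcp_rot: [178.7, -0.7, 148.6]
wrist_force: [0.4, -1.3, 0.1]
opening: 0.0451
```

```bash
cat >> h.py <<'E'
def tilt(c,ctr=(.549,.1145),rad=.03):
    """plane fit of disc annulus on the dome from the depth map"""
    P=cloud(c); d=np.hypot(P[...,0]-ctr[0],P[...,1]-ctr[1]); m=(P[...,2]>.06)&(P[...,2]<.092)&(d<rad)&(d>.014)&(c["frame"].min(-1)>110)
    Q=P[m]
    if len(Q)<20: print("few",len(Q)); return
    A=np.c_[Q[:,:2]-ctr,np.ones(len(Q))]; k=np.linalg.lstsq(A,Q[:,2],rcond=None)[0]
    print("disc plane n",len(Q),"slope deg",np.degrees(k[:2]).round(2),"z",k[2].round(4),"rms",(A@k-Q[:,2]).std().round(4))
E
python3 - <<'E'
from h import *
from workcell import bot
o=bot.get_obs(); go(o)
for n in("top","scene"):
    c=bot.camera(n); np.savez(f"pics/{n}6.npz",**c); tilt(c); knobs(c)
    u,v=proj(c,(.549,.1145,.076)).astype(int); discs(c,u-20,u+20,v-20,v+20,.0765)
    cv2.imwrite(f"pics/{n}6.png",cv2.resize(c["frame"][v-30:v+30,u-40:u+40,::-1],(400,300),interpolation=2))
cv2.imwrite("pics/both6.png",np.hstack([cv2.imread("pics/top6.png"),cv2.imread("pics/scene6.png")]))
E
```

```text
t 18.33 grasp [0.4992 0.2846 0.2143] yaw 148.61 F [ 0.4 -1.3  0.1] open 0.0451
disc plane n 224 slope deg [1.84 4.49] z 0.076 rms 0.0034
disc 232.5 183.75 r 11.35 [0.549  0.1185 0.0765]
disc plane n 215 slope deg [1.77 3.84] z 0.076 rms 0.0021
knob [213.3 126.4] 27 [0.3852 0.3189 0.03  ]
knob [232.7 136.4] 27 [0.4547 0.2856 0.03  ]
```

View pics/both6.png

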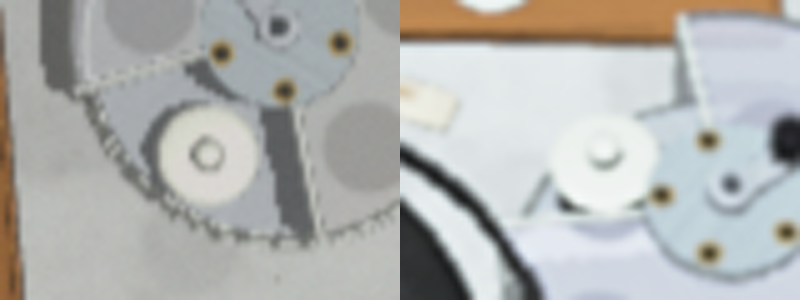

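The crops show the cover sitting on the dome at top-crop (208,153), roughly level. Depth hints at about 4 degrees of tilt, so I'll average frames and compare with the flat tray covers.

```bash
cat >> h.py <<'E'
def slope(Ps,frames,ctr,z0,z1,rad=.031,rin=.012):
    out=[]
    Q=[]
    for P,f in zip(Ps,frames):
        d=np.hypot(P[...,0]-ctr[0],P[...,1]-ctr[1]); m=(P[...,2]>z0)&(P[...,2]<z1)&(d<rad)&(d>rin); Q.append(P[m])
    Q=np.vstack(Q); A=np.c_[Q[:,:2]-ctr,np.ones(len(Q))]; w=np.ones(len(Q),bool)
    for _ in range(4):
        k=np.linalg.lstsq(A[w],Q[w,2],rcond=None)[0]; r=Q[:,2]-A@k; w=abs(r)<2.5*r[w].std()+1e-4
    return np.degrees(np.arctan(k[:2])).round(2),k[2].round(4),len(Q),r[w].std().round(4)
def multi(bot,n,N=6):
    cs=[bot.camera(n) for _ in range(N)]; return cs,[cloud(c) for c in cs],[c["frame"] for c in cs]
E
python3 - <<'E'
from h import *
from workcell import bot
for n in("top","scene"):
    cs,P,f=multi(bot,n)
    np.savez(f"pics/{n}7.npz",**cs[-1])
    print(n,"dome cover",slope(P,f,(.5487,.1140),.062,.09))
    print("  cover A",slope(P,f,(.456,.2882),.003,.02), "B",slope(P,f,(.3855,.322),.003,.02))
    print("  plate",slope(P,f,(.6249,.0687),.117,.131,rad=.045,rin=.012))
    print("  table",slope(P,f,(.47,.05),-.01,.01,rad=.03,rin=0))
E
```

```text
top dome cover (array([1.63, 2.75]), np.float64(0.0761), 1519, np.float64(0.0033))
  cover A (array([3.18, 8.98]), np.float64(0.0139), 196, np.float64(0.0034)) B (array([0., 0.]), np.float64(0.0), 0, np.float64(nan))
  plate (array([0.23, 0.1 ]), np.float64(0.1235), 3318, np.float64(0.0029))
  table (array([0.42, 0.14]), np.float64(-0.0008), 1504, np.float64(0.0035))
scene dome cover (array([1.3 , 3.58]), np.float64(0.0762), 1482, np.float64(0.0021))
  cover A (array([-1.01,  0.59]), np.float64(0.0109), 1110, np.float64(0.0025)) B (array([-1.57,  0.81]), np.float64(0.0109), 1066, np.float64(0.0024))
  plate (array([-0.05,  0.05]), np.float64(0.1235), 3540, np.float64(0.0018))
  table (array([-2.02, -0.53]), np.float64(0.0002), 458, np.float64(0.0022))
  ret = _var(a, axis=axis, dtype=dtype, out=out, ddof=ddof,
  arrmean = um.true_divide(arrmean, div, out=arrmean,
  ret = ret.dtype.type(ret / rcount)
```

The cover tilts about 3.5 degrees, low towards -x-y, so it sits about 1.3 mm off the crown. I'll re-grip it and shift +1.3 mm along tool y.

Request:
drive_tool:
  plan:
    - {"dx":-0.02,"dy":-0.02,"dz":0,"roll":0,"hand":0.034}
    - {"dx":-0.05,"dy":-0.045,"dz":0,"roll":0,"hand":0.034}
    - {"dx":-0.08,"dy":-0.075,"dz":0,"roll":0,"hand":0.034}
    - {"dx":-0.11,"dy":-0.1,"dz":0,"roll":0,"hand":0.034}
    - {"dx":-0.13,"dy":-0.12,"dz":0,"roll":0,"hand":0.034}
    - {"dx":-0.13,"dy":-0.12,"dz":0.01,"roll":0,"hand":0.034}
    - {"dx":-0.13,"dy":-0.12,"dz":0.04,"roll":0,"hand":0.034}
    - {"dx":-0.13,"dy":-0.12,"dz":0.075,"roll":0,"hand":0.034}
    - {"dx":-0.13,"dy":-0.12,"dz":0.095,"roll":0,"hand":0.034}
    - {"dx":-0.13,"dy":-0.12,"dz":0.105,"roll":0,"hand":0.034}
    - {"dx":-0.13,"dy":-0.12,"dz":0.109,"roll":0,"hand":0.034}
    - {"dx":-0.13,"dy":-0.12,"dz":0.109,"roll":0,"hand":0.034}
    - {"dx":-0.13,"dy":-0.12,"dz":0.109,"roll":0,"hand":0.026}
    - {"dx":-0.13,"dy":-0.12,"dz":0.109,"roll":0,"hand":0.022}
    - {"dx":-0.13,"dy":-0.12,"dz":0.109,"roll":0,"hand":0.018}
    - {"dx":-0.13,"dy":-0.12,"dz":0.109,"roll":0,"hand":0.012}
    - {"dx":-0.13,"dy":-0.12,"dz":0.109,"roll":0,"hand":0.01}
    - {"dx":-0.13,"dy":-0.12,"dz":0.109,"roll":0,"hand":0.01}
    - {"dx":-0.13,"dy":-0.12,"dz":0.107,"roll":0,"hand":0.01}
    - {"dx":-0.13,"dy":-0.12,"dz":0.105,"roll":0,"hand":0.01}
  force: 30

```text
time: 20.7
ee_pos: [0.5483, 0.1096, 0.2597]
tcp_rot: [178.7, -0.6, 148.4]
wrist_force: [0.5, 0.6, -0.5]
opening: 0.0174
```

Request:
drive_tool:
  plan:
    - {"dx":0.0001,"dy":0.0007,"dz":0,"roll":0,"hand":0.01}
    - {"dx":0.0002,"dy":0.0013,"dz":0,"roll":0,"hand":0.01}
    - {"dx":0.0002,"dy":0.0013,"dz":0,"roll":0,"hand":0.01}
    - {"dx":0.0002,"dy":0.0013,"dz":0.001,"roll":0,"hand":0.01}
    - {"dx":0.0002,"dy":0.0013,"dz":0.0025,"roll":0,"hand":0.01}
    - {"dx":0.0002,"dy":0.0013,"dz":0.0035,"roll":0,"hand":0.01}
    - {"dx":0.0002,"dy":0.0013,"dz":0.004,"roll":0,"hand":0.01}
    - {"dx":0.0002,"dy":0.0013,"dz":0.004,"roll":0,"hand":0.01}

```text
time: 21.37
ee_pos: [0.549, 0.1111, 0.2569]
tcp_rot: [178.6, -0.6, 148.4]
wrist_force: [-2.0, 1.7, 10.2]
opening: 0.0176
```

Run:
```python
from h import *
from workcell import bot
go(bot.get_obs())
```

```text
t 21.37 grasp [0.5497 0.1152 0.102 ] yaw 148.38 F [-2.   1.7 10.2] open 0.0176
```

Request:
drive_tool:
  plan:
    - {"dx":0,"dy":0,"dz":-0.001,"roll":0,"hand":0.01}
    - {"dx":0,"dy":0,"dz":-0.0015,"roll":0,"hand":0.01}
    - {"dx":0,"dy":0,"dz":-0.0015,"roll":0,"hand":0.018}
    - {"dx":0,"dy":0,"dz":-0.0015,"roll":0,"hand":0.02}
    - {"dx":0,"dy":0,"dz":-0.0015,"roll":0,"hand":0.024}
    - {"dx":0,"dy":0,"dz":-0.0015,"roll":0,"hand":0.03}
    - {"dx":0,"dy":0,"dz":-0.0015,"roll":0,"hand":0.034}
    - {"dx":0,"dy":0,"dz":-0.003,"roll":0,"hand":0.034}
    - {"dx":0,"dy":0,"dz":-0.008,"roll":0,"hand":0.034}
    - {"dx":0,"dy":0,"dz":-0.02,"roll":0,"hand":0.034}
    - {"dx":0,"dy":0,"dz":-0.04,"roll":0,"hand":0.034}
    - {"dx":0,"dy":0,"dz":-0.07,"roll":0,"hand":0.034}
    - {"dx":0,"dy":0,"dz":-0.1,"roll":0,"hand":0.034}
    - {"dx":0,"dy":0,"dz":-0.11,"roll":0,"hand":0.034}
    - {"dx":0.03,"dy":0.02,"dz":-0.11,"roll":0,"hand":0.045}
    - {"dx":0.06,"dy":0.055,"dz":-0.11,"roll":0,"hand":0.045}
    - {"dx":0.09,"dy":0.085,"dz":-0.11,"roll":0,"hand":0.045}
    - {"dx":0.12,"dy":0.115,"dz":-0.11,"roll":0,"hand":0.045}
    - {"dx":0.13,"dy":0.12,"dz":-0.11,"roll":0,"hand":0.045}
    - {"dx":0.13,"dy":0.12,"dz":-0.11,"roll":0,"hand":0.045}

```text
time: 23.03
ee_pos: [0.4994, 0.2818, 0.3702]
tcp_rot: [178.7, -0.7, 148.6]
wrist_force: [-0.0, -0.0, 0.6]
opening: 0.0452
```

Run:
```python
from h import *
from workcell import bot
go(bot.get_obs(),(.6537,.0932,.23),(.6537,.0932,.18))
for n in("top","scene"):
    cs,P,f=multi(bot,n)
    np.savez(f"pics/{n}8.npz",**cs[-1])
    print(n,"dome cover",slope(P,f,(.5492,.1152),.062,.09)); 
    knobs(cs[-1])
```

```text
t 23.03 grasp [0.4997 0.2858 0.2153] yaw 148.61 F [-0.  -0.   0.6] open 0.0452
  to [0.6537 0.0932 0.23  ] d [-0.2316 -0.0837 -0.0194]
  to [0.6537 0.0932 0.18  ] d [-0.2322 -0.0849  0.0306]
top dome cover (array([1.4 , 1.46]), np.float64(0.0758), 1547, np.float64(0.0031))
scene dome cover (array([1.13, 0.84]), np.float64(0.0762), 1417, np.float64(0.0021))
knob [213.2 126.2] 24 [0.3849 0.3197 0.03  ]
knob [232.7 136.4] 27 [0.4546 0.2854 0.03  ]
```

Request:
drive_tool:
  plan:
    - {"dx":-0.015,"dy":-0.005,"dz":-0.005,"roll":0,"hand":0.045}
    - {"dx":-0.045,"dy":-0.016,"dz":-0.01,"roll":0,"hand":0.045}
    - {"dx":-0.08,"dy":-0.029,"dz":-0.018,"roll":0,"hand":0.045}
    - {"dx":-0.115,"dy":-0.042,"dz":-0.0194,"roll":0,"hand":0.045}
    - {"dx":-0.15,"dy":-0.055,"dz":-0.0194,"roll":0,"hand":0.045}
    - {"dx":-0.185,"dy":-0.068,"dz":-0.0194,"roll":0,"hand":0.045}
    - {"dx":-0.215,"dy":-0.078,"dz":-0.0194,"roll":0,"hand":0.045}
    - {"dx":-0.23,"dy":-0.0838,"dz":-0.0194,"roll":0,"hand":0.045}
    - {"dx":-0.2323,"dy":-0.0841,"dz":-0.015,"roll":0,"hand":0.045}
    - {"dx":-0.2325,"dy":-0.0845,"dz":0,"roll":0,"hand":0.045}
    - {"dx":-0.2328,"dy":-0.085,"dz":0.02,"roll":0,"hand":0.045}
    - {"dx":-0.233,"dy":-0.0855,"dz":0.04,"roll":0,"hand":0.045}
    - {"dx":-0.2332,"dy":-0.0858,"dz":0.049,"roll":0,"hand":0.045}
    - {"dx":-0.2332,"dy":-0.0858,"dz":0.0516,"roll":0,"hand":0.045}
    - {"dx":-0.2332,"dy":-0.0858,"dz":0.0516,"roll":0,"hand":0.045}
    - {"dx":-0.2332,"dy":-0.0858,"dz":0.0516,"roll":0,"hand":0.045}

```text
time: 24.97
ee_pos: [0.6544, 0.0848, 0.3146]
tcp_rot: [178.7, -0.6, 148.4]
wrist_force: [0.2, -0.8, -0.0]
opening: 0.045
```

Run:
```python
from h import *
from workcell import bot
go(bot.get_obs(),(.6541,.0925,.159))
```

```text
t 24.97 grasp [0.6549 0.0887 0.1596] yaw 148.39 F [ 0.2 -0.8 -0. ] open 0.045
  to [0.6541 0.0925 0.159 ] d [0.0027 0.0028 0.0007]
```

Request:
drive_tool:
  plan:
    - {"dx":0.0027,"dy":0.0028,"dz":0,"roll":0,"hand":0.04}
    - {"dx":0.0027,"dy":0.0028,"dz":0,"roll":0,"hand":0.03}
    - {"dx":0.0027,"dy":0.0028,"dz":0,"roll":0,"hand":0.022}
    - {"dx":0.0027,"dy":0.0028,"dz":0,"roll":0,"hand":0.012}
    - {"dx":0.0027,"dy":0.0028,"dz":0,"roll":0,"hand":0.012}
    - {"dx":0.0027,"dy":0.0028,"dz":0,"roll":0,"hand":0.012}
  force: 50

```text
time: 25.47
ee_pos: [0.6537, 0.0884, 0.3146]
tcp_rot: [178.7, -0.6, 148.4]
wrist_force: [-0.5, 0.9, 6.4]
opening: 0.0201
```

Run:
```python
from h import *
from workcell import bot
o=bot.get_obs();go(o); crank(o,40.84,-31.16,40)
```

```text
t 25.47 grasp [0.6543 0.0923 0.1596] yaw 148.38 F [-0.5  0.9  6.4] open 0.0201
[-0.0, -0.0, -0.0] [-0.1, -0.0, -0.0] [-0.2, -0.1, -0.0] [-0.4, -0.1, -0.0] [-0.7, -0.2, -0.0] [-1.2, -0.4, -0.0] [-1.8, -0.6, -0.0] [-2.6, -0.9, -0.0] [-3.5, -1.3, -0.1] [-4.6, -1.8, -0.1] [-5.8, -2.4, -0.1] [-7.1, -3.1, -0.1] [-8.6, -3.9, -0.2] [-10.1, -4.9, -0.2] [-11.6, -6.0, -0.3] [-13.2, -7.3, -0.3] [-14.7, -8.7, -0.4] [-16.3, -10.2, -0.4] [-17.7, -11.9, -0.5] [-19.1, -13.6, -0.5] 
--
[-1.3, -1.8, -0.1] [-2.4, -3.7, -0.1] [-3.4, -5.6, -0.2] [-4.3, -7.5, -0.2] [-5.1, -9.4, -0.3] [-5.7, -11.2, -0.3] [-6.2, -12.9, -0.4] [-6.6, -14.5, -0.4] [-6.9, -16.0, -0.4] [-7.1, -17.3, -0.5] [-7.2, -18.5, -0.5] [-7.3, -19.5, -0.5] [-7.4, -20.3, -0.6] [-7.4, -21.0, -0.6] [-7.4, -21.5, -0.6] [-7.4, -21.9, -0.6] [-7.4, -22.1, -0.6] [-7.4, -22.2, -0.6] [-7.4, -22.3, -0.6] [-7.4, -22.3, -0.6] 
--
```

Request:
drive_tool:
  plan:
    - {"dx":0,"dy":0,"dz":-0.002,"roll":0,"hand":0.012}
    - {"dx":0,"dy":0,"dz":-0.004,"roll":0,"hand":0.012}
    - {"dx":0,"dy":0,"dz":-0.006,"roll":0,"hand":0.012}
    - {"dx":0,"dy":0,"dz":-0.008,"roll":0,"hand":0.012}
    - {"dx":0,"dy":0,"dz":-0.0095,"roll":0,"hand":0.012}
    - {"dx":0,"dy":0,"dz":-0.0095,"roll":0,"hand":0.012}
    - {"dx":0,"dy":0,"dz":-0.0095,"roll":0,"hand":0.012}
    - {"dx":0,"dy":0,"dz":-0.0095,"roll":0,"hand":0.012}

```text
time: 26.13
ee_pos: [0.6538, 0.0882, 0.3223]
tcp_rot: [178.7, -0.7, 148.4]
wrist_force: [4.4, 3.3, -7.2]
opening: 0.0199
```

Run:
```python
from h import *
from workcell import bot
o=bot.get_obs();go(o)
c=bot.camera("scene"); np.savez("pics/scene9.npz",**c); P=cloud(c)
u,v=proj(c,(.654,.092,.16)).astype(int); cv2.imwrite("pics/scene9.png",cv2.resize(c["frame"][v-40:v+40,u-80:u+26,::-1],(795,600),interpolation=2))
```

```text
t 26.13 grasp [0.654  0.0922 0.1673] yaw 148.39 F [ 4.4  3.3 -7.2] open 0.0199
```

Request:
drive_tool:
  plan:
    - {"dx":0,"dy":0.0003,"dz":-0.001,"roll":0,"hand":0.012}
    - {"dx":0,"dy":0.0005,"dz":-0.002,"roll":0,"hand":0.012}
    - {"dx":0,"dy":0.0005,"dz":-0.0022,"roll":0,"hand":0.012}
    - {"dx":0,"dy":0.0005,"dz":-0.0022,"roll":0,"hand":0.012}

```text
time: 26.52
ee_pos: [0.6539, 0.0884, 0.3248]
tcp_rot: [178.8, -0.7, 148.4]
wrist_force: [2.9, 2.2, -9.1]
opening: 0.0201
```

Run:
```python
from h import *
from workcell import bot
o=bot.get_obs();go(o)
```

```text
t 26.52 grasp [0.6541 0.0923 0.1698] yaw 148.38 F [ 2.9  2.2 -9.1] open 0.0201
```

Request:
drive_tool:
  plan:
    - {"dx":0,"dy":0,"dz":0,"roll":0,"hand":0.012}
    - {"dx":-0.0001,"dy":0,"dz":0,"roll":0,"hand":0.012}
    - {"dx":-0.0002,"dy":-0.0001,"dz":0,"roll":0,"hand":0.012}
    - {"dx":-0.0004,"dy":-0.0001,"dz":0,"roll":0,"hand":0.012}
    - {"dx":-0.0007,"dy":-0.0002,"dz":0,"roll":0,"hand":0.012}
    - {"dx":-0.0012,"dy":-0.0004,"dz":0,"roll":0,"hand":0.012}
    - {"dx":-0.0018,"dy":-0.0006,"dz":0,"roll":0,"hand":0.012}
    - {"dx":-0.0026,"dy":-0.0009,"dz":0,"roll":0,"hand":0.012}
    - {"dx":-0.0035,"dy":-0.0013,"dz":-0.0001,"roll":0,"hand":0.012}
    - {"dx":-0.0046,"dy":-0.0018,"dz":-0.0001,"roll":0,"hand":0.012}
    - {"dx":-0.0058,"dy":-0.0024,"dz":-0.0001,"roll":0,"hand":0.012}
    - {"dx":-0.0071,"dy":-0.0031,"dz":-0.0001,"roll":0,"hand":0.012}
    - {"dx":-0.0086,"dy":-0.0039,"dz":-0.0002,"roll":0,"hand":0.012}
    - {"dx":-0.0101,"dy":-0.0049,"dz":-0.0002,"roll":0,"hand":0.012}
    - {"dx":-0.0116,"dy":-0.006,"dz":-0.0003,"roll":0,"hand":0.012}
    - {"dx":-0.0132,"dy":-0.0073,"dz":-0.0003,"roll":0,"hand":0.012}
    - {"dx":-0.0147,"dy":-0.0087,"dz":-0.0004,"roll":0,"hand":0.012}
    - {"dx":-0.0163,"dy":-0.0102,"dz":-0.0004,"roll":0,"hand":0.012}
    - {"dx":-0.0177,"dy":-0.0119,"dz":-0.0005,"roll":0,"hand":0.012}
    - {"dx":-0.0191,"dy":-0.0136,"dz":-0.0005,"roll":0,"hand":0.012}

```text
time: 28.18
ee_pos: [0.6629, 0.0666, 0.3251]
tcp_rot: [178.7, -0.7, 148.4]
wrist_force: [-3.0, 1.6, -7.7]
opening: 0.02
```

Request:
drive_tool:
  plan:
    - {"dx":-0.0013,"dy":-0.0018,"dz":-0.0001,"roll":0,"hand":0.012}
    - {"dx":-0.0024,"dy":-0.0037,"dz":-0.0001,"roll":0,"hand":0.012}
    - {"dx":-0.0034,"dy":-0.0056,"dz":-0.0002,"roll":0,"hand":0.012}
    - {"dx":-0.0043,"dy":-0.0075,"dz":-0.0002,"roll":0,"hand":0.012}
    - {"dx":-0.0051,"dy":-0.0094,"dz":-0.0003,"roll":0,"hand":0.012}
    - {"dx":-0.0057,"dy":-0.0112,"dz":-0.0003,"roll":0,"hand":0.012}
    - {"dx":-0.0062,"dy":-0.0129,"dz":-0.0004,"roll":0,"hand":0.012}
    - {"dx":-0.0066,"dy":-0.0145,"dz":-0.0004,"roll":0,"hand":0.012}
    - {"dx":-0.0069,"dy":-0.016,"dz":-0.0004,"roll":0,"hand":0.012}
    - {"dx":-0.0071,"dy":-0.0173,"dz":-0.0005,"roll":0,"hand":0.012}
    - {"dx":-0.0072,"dy":-0.0185,"dz":-0.0005,"roll":0,"hand":0.012}
    - {"dx":-0.0073,"dy":-0.0195,"dz":-0.0005,"roll":0,"hand":0.012}
    - {"dx":-0.0074,"dy":-0.0203,"dz":-0.0006,"roll":0,"hand":0.012}
    - {"dx":-0.0074,"dy":-0.021,"dz":-0.0006,"roll":0,"hand":0.012}
    - {"dx":-0.0074,"dy":-0.0215,"dz":-0.0006,"roll":0,"hand":0.012}
    - {"dx":-0.0074,"dy":-0.0219,"dz":-0.0006,"roll":0,"hand":0.012}
    - {"dx":-0.0074,"dy":-0.0221,"dz":-0.0006,"roll":0,"hand":0.012}
    - {"dx":-0.0074,"dy":-0.0222,"dz":-0.0006,"roll":0,"hand":0.012}
    - {"dx":-0.0074,"dy":-0.0223,"dz":-0.0006,"roll":0,"hand":0.012}
    - {"dx":-0.0074,"dy":-0.0223,"dz":-0.0006,"roll":0,"hand":0.012}

```text
time: 29.85
ee_pos: [0.6575, 0.0441, 0.3252]
tcp_rot: [178.7, -0.7, 148.4]
wrist_force: [-4.4, 3.2, -8.6]
opening: 0.0204
```

Run:
```python
from h import *
from workcell import bot
C=np.array([.6251,.0683])
o=bot.get_obs();go(o,(*(C+.038*np.array([np.cos(np.radians(-31.16)),np.sin(np.radians(-31.16))])),.168)); g=gp(o)[:2]-C; print(np.hypot(*g),np.degrees(np.arctan2(g[1],g[0])))
```

```text
t 29.85 grasp [0.6577 0.048  0.1702] yaw 148.39 F [-4.4  3.2 -8.6] open 0.0204
  to [0.6576 0.0486 0.168 ] d [0.0004 0.0004 0.0022]
0.038406039028769566 -31.906613049181622
```

Request:
drive_tool:
  plan:
    - {"dx":0.0003,"dy":0.0004,"dz":0,"roll":0,"hand":0.012}
    - {"dx":0.0003,"dy":0.0004,"dz":0.002,"roll":0,"hand":0.012}
    - {"dx":0.0003,"dy":0.0004,"dz":0.004,"roll":0,"hand":0.012}
    - {"dx":0.0003,"dy":0.0004,"dz":0.006,"roll":0,"hand":0.012}
    - {"dx":0.0003,"dy":0.0004,"dz":0.008,"roll":0,"hand":0.012}
    - {"dx":0.0003,"dy":0.0004,"dz":0.0095,"roll":0,"hand":0.012}
    - {"dx":0.0003,"dy":0.0004,"dz":0.0095,"roll":0,"hand":0.012}
    - {"dx":0.0003,"dy":0.0004,"dz":0.0095,"roll":0,"hand":0.012}

```text
time: 30.52
ee_pos: [0.6576, 0.0447, 0.3158]
tcp_rot: [178.7, -0.6, 148.4]
wrist_force: [-4.6, 1.7, -4.1]
opening: 0.0197
```

Run:
```python
from h import *
from workcell import bot
o=bot.get_obs();go(o)
```

```text
t 30.52 grasp [0.6579 0.0485 0.1609] yaw 148.37 F [-4.6  1.7 -4.1] open 0.0197
```

Request:
drive_tool:
  plan:
    - {"dx":0,"dy":0,"dz":0.001,"roll":0,"hand":0.022}
    - {"dx":0,"dy":0,"dz":0.001,"roll":0,"hand":0.03}
    - {"dx":0,"dy":0,"dz":0.001,"roll":0,"hand":0.045}
    - {"dx":0,"dy":0,"dz":-0.005,"roll":0,"hand":0.045}
    - {"dx":0,"dy":0,"dz":-0.03,"roll":0,"hand":0.045}
    - {"dx":0,"dy":0,"dz":-0.06,"roll":0,"hand":0.045}
    - {"dx":0.01,"dy":0.003,"dz":-0.065,"roll":0,"hand":0.045}
    - {"dx":0.04,"dy":0.014,"dz":-0.065,"roll":0,"hand":0.045}
    - {"dx":0.08,"dy":0.028,"dz":-0.065,"roll":0,"hand":0.045}
    - {"dx":0.12,"dy":0.042,"dz":-0.065,"roll":0,"hand":0.045}
    - {"dx":0.16,"dy":0.056,"dz":-0.065,"roll":0,"hand":0.045}
    - {"dx":0.2,"dy":0.07,"dz":-0.065,"roll":0,"hand":0.045}
    - {"dx":0.24,"dy":0.084,"dz":-0.065,"roll":0,"hand":0.045}
    - {"dx":0.27,"dy":0.092,"dz":-0.06,"roll":0,"hand":0.045}
    - {"dx":0.29,"dy":0.1,"dz":-0.04,"roll":0,"hand":0.045}
    - {"dx":0.297,"dy":0.1,"dz":-0.01,"roll":0,"hand":0.045}
    - {"dx":0.297,"dy":0.1,"dz":0.02,"roll":0,"hand":0.045}
    - {"dx":0.297,"dy":0.1,"dz":0.04,"roll":0,"hand":0.045}
    - {"dx":0.297,"dy":0.1,"dz":0.05,"roll":0,"hand":0.045}
    - {"dx":0.297,"dy":0.1,"dz":0.05,"roll":0,"hand":0.045}

```text
time: 32.18
ee_pos: [0.4568, 0.2866, 0.2698]
tcp_rot: [178.8, -0.7, 148.4]
wrist_force: [0.6, 0.2, 0.1]
opening: 0.0451
```

Run:
```python
from h import *
from workcell import bot
o=bot.get_obs();go(o,(.4568,.2888,.09),(.4568,.2888,.0345))
c=bot.camera("scene"); np.savez("pics/scene10.npz",**c); knobs(c)
T=bot.camera("top"); np.savez("pics/top10.npz",**T); dome(T,(.549,.115))
a=cv2.resize(c["frame"][95:215,200:360,::-1],(400,300),interpolation=2); b=cv2.resize(T["frame"][110:200,180:300,::-1],(400,300),interpolation=2)
cv2.imwrite("pics/b10.png",np.hstack([a,b]))
```

```text
t 32.18 grasp [0.4568 0.2903 0.1148] yaw 148.38 F [0.6 0.2 0.1] open 0.0451
  to [0.4568 0.2888 0.09  ] d [-0.0011 -0.0018  0.0248]
  to [0.4568 0.2888 0.0345] d [-0.0018 -0.0029  0.0803]
knob [207.4 125.8] 24 [0.3657 0.3192 0.03  ]
knob [227. 136.] 26 [0.4358 0.285  0.03  ]
dome area 217 bb [17 16] [0.5479 0.1137 0.055 ] encl [0.5487 0.1139 0.055 ] 8.343194961547852
```

View pics/b10.png

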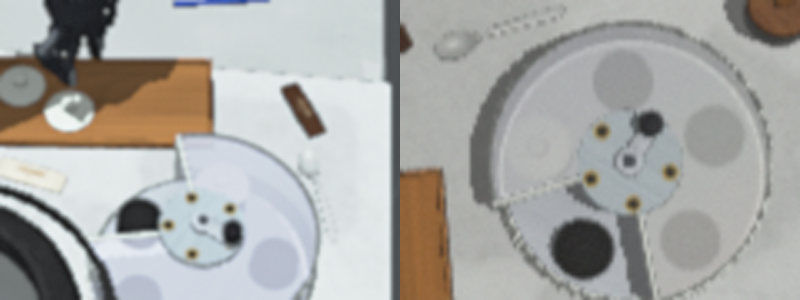

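Cover 1 stayed on its dome under the hood, at crop (540,145) right, and the pin is in its hole. The tray was knocked about 19 mm in -x. I'll pick the nearer cover at its new place, (0.438, 0.2887).

Request:
drive_tool:
  plan:
    - {"dx":0.007,"dy":-0.006,"dz":0.003,"roll":0.12,"hand":0.045}
    - {"dx":0.014,"dy":-0.012,"dz":0.006,"roll":0.24,"hand":0.045}
    - {"dx":0.014,"dy":-0.012,"dz":0.01,"roll":0.36,"hand":0.045}
    - {"dx":0.014,"dy":-0.012,"dz":0.015,"roll":0.48,"hand":0.045}
    - {"dx":0.014,"dy":-0.012,"dz":0.02,"roll":0.6,"hand":0.045}
    - {"dx":0.0142,"dy":-0.0122,"dz":0.026,"roll":0.72,"hand":0.045}
    - {"dx":0.0142,"dy":-0.0124,"dz":0.032,"roll":0.84,"hand":0.045}
    - {"dx":0.0142,"dy":-0.0126,"dz":0.04,"roll":0.96,"hand":0.045}
    - {"dx":0.0142,"dy":-0.0128,"dz":0.048,"roll":1.08,"hand":0.045}
    - {"dx":0.0142,"dy":-0.0129,"dz":0.055,"roll":1.2,"hand":0.045}
    - {"dx":0.0142,"dy":-0.0129,"dz":0.062,"roll":1.32,"hand":0.045}
    - {"dx":0.0142,"dy":-0.0129,"dz":0.068,"roll":1.44,"hand":0.045}
    - {"dx":0.0142,"dy":-0.0129,"dz":0.074,"roll":1.57,"hand":0.045}
    - {"dx":0.0142,"dy":-0.0129,"dz":0.079,"roll":1.57,"hand":0.045}
    - {"dx":0.0142,"dy":-0.0129,"dz":0.08,"roll":1.57,"hand":0.045}
    - {"dx":0.0142,"dy":-0.0129,"dz":0.08,"roll":1.57,"hand":0.03}
    - {"dx":0.0142,"dy":-0.0129,"dz":0.08,"roll":1.57,"hand":0.022}
    - {"dx":0.0142,"dy":-0.0129,"dz":0.08,"roll":1.57,"hand":0.012}
    - {"dx":0.0142,"dy":-0.0129,"dz":0.08,"roll":1.57,"hand":0.012}
    - {"dx":0.0142,"dy":-0.0129,"dz":0.08,"roll":1.57,"hand":0.012}
  force: 20

```text
time: 33.95
ee_pos: [0.4388, 0.2853, 0.1921]
tcp_rot: [-179.4, -1.3, 58.5]
wrist_force: [-0.9, -0.4, 5.6]
opening: 0.0179
```

Run:
```python
from h import *
from workcell import bot
go(bot.get_obs())
```

```text
t 33.95 grasp [0.4393 0.2893 0.0372] yaw 58.45 F [-0.9 -0.4  5.6] open 0.0179
```

Request:
drive_tool:
  plan:
    - {"dx":0,"dy":0,"dz":-0.001,"roll":0,"hand":0.026}
    - {"dx":0,"dy":0,"dz":-0.001,"roll":0,"hand":0.032}
    - {"dx":0,"dy":0,"dz":-0.001,"roll":-0.12,"hand":0.032}
    - {"dx":0,"dy":0,"dz":-0.001,"roll":-0.24,"hand":0.032}
    - {"dx":0,"dy":0,"dz":-0.001,"roll":-0.36,"hand":0.032}
    - {"dx":0,"dy":0,"dz":-0.001,"roll":-0.48,"hand":0.032}
    - {"dx":0,"dy":0,"dz":-0.001,"roll":-0.6,"hand":0.032}
    - {"dx":0,"dy":0,"dz":-0.001,"roll":-0.72,"hand":0.032}
    - {"dx":0,"dy":0,"dz":-0.001,"roll":-0.84,"hand":0.032}
    - {"dx":0,"dy":0,"dz":-0.001,"roll":-0.96,"hand":0.032}
    - {"dx":0,"dy":0,"dz":-0.001,"roll":-1.08,"hand":0.032}
    - {"dx":0,"dy":0,"dz":-0.001,"roll":-1.2,"hand":0.032}
    - {"dx":0,"dy":0,"dz":-0.001,"roll":-1.32,"hand":0.032}
    - {"dx":0,"dy":0,"dz":-0.001,"roll":-1.44,"hand":0.032}
    - {"dx":0,"dy":0,"dz":-0.001,"roll":-1.57,"hand":0.032}
    - {"dx":0,"dy":0,"dz":-0.001,"roll":-1.57,"hand":0.022}
    - {"dx":0,"dy":0,"dz":-0.001,"roll":-1.57,"hand":0.012}
    - {"dx":0,"dy":0,"dz":-0.001,"roll":-1.57,"hand":0.01}
    - {"dx":0,"dy":0,"dz":-0.001,"roll":-1.57,"hand":0.01}
    - {"dx":0,"dy":0,"dz":-0.001,"roll":-1.57,"hand":0.01}
  force: 40

```text
time: 35.62
ee_pos: [0.4385, 0.2852, 0.1922]
tcp_rot: [178.7, -0.7, 148.3]
wrist_force: [-0.4, -0.0, 1.6]
opening: 0.0167
```

Run:
```python
from h import *
from workcell import bot
go(bot.get_obs())
```

```text
t 35.62 grasp [0.4388 0.2891 0.0373] yaw 148.27 F [-0.4 -0.   1.6] open 0.0167
```

Request:
drive_tool:
  plan:
    - {"dx":0,"dy":0,"dz":-0.005,"roll":0,"hand":0.01}
    - {"dx":0,"dy":0,"dz":-0.015,"roll":0,"hand":0.01}
    - {"dx":0,"dy":0,"dz":-0.035,"roll":0,"hand":0.01}
    - {"dx":0,"dy":0,"dz":-0.065,"roll":0,"hand":0.01}
    - {"dx":0,"dy":0,"dz":-0.1,"roll":0,"hand":0.01}
    - {"dx":0,"dy":0,"dz":-0.135,"roll":0,"hand":0.01}
    - {"dx":0,"dy":0,"dz":-0.16,"roll":0,"hand":0.01}
    - {"dx":0,"dy":0,"dz":-0.175,"roll":0,"hand":0.01}
    - {"dx":0,"dy":0,"dz":-0.175,"roll":0,"hand":0.01}

```text
time: 36.37
ee_pos: [0.4384, 0.2809, 0.3719]
tcp_rot: [178.4, -0.5, 148.3]
wrist_force: [1.0, 1.1, -0.2]
opening: 0.0169
```

```bash
cat >> h.py <<'E'
def domeavg(bot,N=4,z=.055,name="top",ctr=(.549,.115)):
    """grey-weighted centroid of the dark dome, sub-pixel, averaged"""
    out=[]
    for _ in range(N):
        c=bot.camera(name); u,v=proj(c,(*ctr,z)).round().astype(int); r=12; g=c["frame"].max(-1)[v-r:v+r+1,u-r:u+r+1].astype(float)
        yy,xx=np.mgrid[-r:r+1,-r:r+1]; w=np.clip((110-g)/60,0,1)*(np.hypot(xx,yy)<11); n,l,s,cc=cv2.connectedComponentsWithStats((w>.3).astype(np.uint8)); w=w*(l==1+np.argmax(s[1:,4]))
        out.append(px(c,u+(w*xx).sum()/w.sum(),v+(w*yy).sum()/w.sum(),z)[:2])
    print("dome",np.mean(out,0).round(4),np.std(out,0).round(4)); return c
E
python3 - <<'E'
from h import *
from workcell import bot
c=domeavg(bot); np.savez("pics/top11.npz",**c)
class F:
    def __init__(s,f): s.c={k:v for k,v in np.load(f).items()}
    def camera(s,n): return s.c
for k in(5,10): print(k); domeavg(F(f"pics/top{k}.npz"),1)
go(bot.get_obs(),(.549,.1142,.21),(.549,.1142,.15),(.549,.1142,.112))
E
```

```text
dome [0.5483 0.1134] [0. 0.]
5
dome [0.5492 0.1152] [0. 0.]
10
dome [0.5483 0.1135] [0. 0.]
t 36.57 grasp [0.4381 0.2845 0.2109] yaw 148.37 F [ 0.2 -0.  -2.5] open 0.0171
  to [0.549  0.1142 0.21  ] d [-0.1837 -0.0867 -0.0031]
  to [0.549  0.1142 0.15  ] d [-0.1845 -0.088   0.0569]
  to [0.549  0.1142 0.112 ] d [-0.1849 -0.0888  0.0949]
```

Request:
drive_tool:
  plan:
    - {"dx":-0.01,"dy":-0.005,"dz":0,"roll":0,"hand":0.01}
    - {"dx":-0.035,"dy":-0.016,"dz":0,"roll":0,"hand":0.01}
    - {"dx":-0.065,"dy":-0.03,"dz":0,"roll":0,"hand":0.01}
    - {"dx":-0.1,"dy":-0.047,"dz":0,"roll":0,"hand":0.01}
    - {"dx":-0.135,"dy":-0.064,"dz":0,"roll":0,"hand":0.01}
    - {"dx":-0.165,"dy":-0.078,"dz":0,"roll":0,"hand":0.01}
    - {"dx":-0.18,"dy":-0.085,"dz":0,"roll":0,"hand":0.01}
    - {"dx":-0.1842,"dy":-0.087,"dz":0,"roll":0,"hand":0.01}
    - {"dx":-0.1845,"dy":-0.0874,"dz":0.015,"roll":0,"hand":0.01}
    - {"dx":-0.1847,"dy":-0.0878,"dz":0.035,"roll":0,"hand":0.01}
    - {"dx":-0.185,"dy":-0.0882,"dz":0.055,"roll":0,"hand":0.01}
    - {"dx":-0.1852,"dy":-0.0886,"dz":0.075,"roll":0,"hand":0.01}
    - {"dx":-0.1854,"dy":-0.089,"dz":0.09,"roll":0,"hand":0.01}
    - {"dx":-0.1854,"dy":-0.089,"dz":0.094,"roll":0,"hand":0.01}
    - {"dx":-0.1854,"dy":-0.089,"dz":0.095,"roll":0,"hand":0.01}
    - {"dx":-0.1854,"dy":-0.089,"dz":0.095,"roll":0,"hand":0.01}
    - {"dx":-0.1854,"dy":-0.089,"dz":0.095,"roll":0,"hand":0.01}

```text
time: 37.98
ee_pos: [0.5497, 0.1104, 0.2692]
tcp_rot: [178.7, -0.6, 148.4]
wrist_force: [1.0, 0.3, -0.7]
opening: 0.0166
```

Run:
```python
from h import *
from workcell import bot
go(bot.get_obs(),(.5493,.1138,.1025))
```

```text
t 37.98 grasp [0.5502 0.1143 0.1143] yaw 148.39 F [ 1.   0.3 -0.7] open 0.0166
  to [0.5493 0.1138 0.1025] d [ 0.0004 -0.0012  0.0117]
```

Request:
drive_tool:
  plan:
    - {"dx":0.0004,"dy":-0.001,"dz":0.003,"roll":0,"hand":0.01}
    - {"dx":0.0004,"dy":-0.001,"dz":0.006,"roll":0,"hand":0.01}
    - {"dx":0.0004,"dy":-0.001,"dz":0.009,"roll":0,"hand":0.01}
    - {"dx":0.0004,"dy":-0.001,"dz":0.011,"roll":0,"hand":0.01}
    - {"dx":0.0004,"dy":-0.001,"dz":0.0115,"roll":0,"hand":0.01}
    - {"dx":0.0004,"dy":-0.001,"dz":0.0115,"roll":0,"hand":0.01}
    - {"dx":0.0004,"dy":-0.001,"dz":0.0115,"roll":0,"hand":0.01}

```text
time: 38.57
ee_pos: [0.5488, 0.11, 0.257]
tcp_rot: [178.7, -0.6, 148.4]
wrist_force: [0.1, 0.5, 4.6]
opening: 0.0167
```

Run:
```python
from h import *
from workcell import bot
go(bot.get_obs(),(.5493,.1138,.1025))
```

```text
t 38.57 grasp [0.5492 0.1139 0.1021] yaw 148.38 F [0.1 0.5 4.6] open 0.0167
  to [0.5493 0.1138 0.1025] d [-0.0001 -0.     -0.0004]
```

Contact at 4.6 N, exactly on target. Releasing and retreating.

Request:
drive_tool:
  plan:
    - {"dx":0,"dy":0,"dz":-0.0005,"roll":0,"hand":0.01}
    - {"dx":0,"dy":0,"dz":-0.0005,"roll":0,"hand":0.01}
    - {"dx":0,"dy":0,"dz":-0.0005,"roll":0,"hand":0.018}
    - {"dx":0,"dy":0,"dz":-0.0005,"roll":0,"hand":0.02}
    - {"dx":0,"dy":0,"dz":-0.0005,"roll":0,"hand":0.024}
    - {"dx":0,"dy":0,"dz":-0.0005,"roll":0,"hand":0.03}
    - {"dx":0,"dy":0,"dz":-0.0005,"roll":0,"hand":0.034}
    - {"dx":0,"dy":0,"dz":-0.003,"roll":0,"hand":0.034}
    - {"dx":0,"dy":0,"dz":-0.008,"roll":0,"hand":0.034}
    - {"dx":0,"dy":0,"dz":-0.02,"roll":0,"hand":0.034}
    - {"dx":0,"dy":0,"dz":-0.04,"roll":0,"hand":0.034}
    - {"dx":0,"dy":0,"dz":-0.07,"roll":0,"hand":0.034}
    - {"dx":0,"dy":0,"dz":-0.1,"roll":0,"hand":0.034}
    - {"dx":0,"dy":0,"dz":-0.11,"roll":0,"hand":0.034}
    - {"dx":0.03,"dy":0.02,"dz":-0.11,"roll":0,"hand":0.045}
    - {"dx":0.06,"dy":0.055,"dz":-0.11,"roll":0,"hand":0.045}
    - {"dx":0.09,"dy":0.085,"dz":-0.11,"roll":0,"hand":0.045}
    - {"dx":0.12,"dy":0.115,"dz":-0.11,"roll":0,"hand":0.045}
    - {"dx":0.13,"dy":0.12,"dz":-0.11,"roll":0,"hand":0.045}
    - {"dx":0.13,"dy":0.12,"dz":-0.11,"roll":0,"hand":0.045}

```text
time: 40.23
ee_pos: [0.4994, 0.2807, 0.3714]
tcp_rot: [178.7, -0.7, 148.6]
wrist_force: [-0.0, -0.6, -0.2]
opening: 0.0452
```

Run:
```python
from h import *
from workcell import bot
go(bot.get_obs(),(.6579,.0485,.23),(.6579,.0485,.159))
for n in("top","scene"):
    cs,P,f=multi(bot,n)
    np.savez(f"pics/{n}12.npz",**cs[-1])
    print(n,"dome cover",slope(P,f,(.5488,.1140),.062,.09)); 
    knobs(cs[-1])
```

```text
t 40.23 grasp [0.4997 0.2847 0.2165] yaw 148.61 F [-0.  -0.6 -0.2] open 0.0452
  to [0.6579 0.0485 0.23  ] d [-0.2579 -0.1188 -0.0193]
  to [0.6579 0.0485 0.159 ] d [-0.2587 -0.1204  0.0517]
top dome cover (array([-0.51, -0.2 ]), np.float64(0.076), 1517, np.float64(0.0032))
scene dome cover (array([-0.65, -0.22]), np.float64(0.0761), 1418, np.float64(0.002))
knob [207.3 125.9] 24 [0.3655 0.319  0.03  ]
```

Request:
drive_tool:
  plan:
    - {"dx":-0.015,"dy":-0.007,"dz":-0.005,"roll":0,"hand":0.045}
    - {"dx":-0.045,"dy":-0.02,"dz":-0.01,"roll":0,"hand":0.045}
    - {"dx":-0.08,"dy":-0.037,"dz":-0.018,"roll":0,"hand":0.045}
    - {"dx":-0.115,"dy":-0.053,"dz":-0.0193,"roll":0,"hand":0.045}
    - {"dx":-0.15,"dy":-0.069,"dz":-0.0193,"roll":0,"hand":0.045}
    - {"dx":-0.185,"dy":-0.085,"dz":-0.0193,"roll":0,"hand":0.045}
    - {"dx":-0.22,"dy":-0.101,"dz":-0.0193,"roll":0,"hand":0.045}
    - {"dx":-0.245,"dy":-0.113,"dz":-0.0193,"roll":0,"hand":0.045}
    - {"dx":-0.255,"dy":-0.116,"dz":-0.0193,"roll":0,"hand":0.045}
    - {"dx":-0.256,"dy":-0.1165,"dz":-0.01,"roll":0,"hand":0.045}
    - {"dx":-0.256,"dy":-0.117,"dz":0.01,"roll":0,"hand":0.045}
    - {"dx":-0.256,"dy":-0.1175,"dz":0.03,"roll":0,"hand":0.045}
    - {"dx":-0.2563,"dy":-0.1177,"dz":0.045,"roll":0,"hand":0.045}
    - {"dx":-0.2565,"dy":-0.118,"dz":0.0515,"roll":0,"hand":0.045}
    - {"dx":-0.2565,"dy":-0.118,"dz":0.0515,"roll":0,"hand":0.045}
    - {"dx":-0.2565,"dy":-0.118,"dz":0.0515,"roll":0,"hand":0.045}

```text
time: 42.17
ee_pos: [0.657, 0.0446, 0.3141]
tcp_rot: [178.7, -0.7, 148.4]
wrist_force: [0.7, 0.4, 0.7]
opening: 0.045
```

Run:
```python
from h import *
from workcell import bot
o=bot.get_obs();go(o,(.6579,.0485,.159)); crank(o,-31.5,-103.2,40)
```

```text
t 42.17 grasp [0.6573 0.0485 0.1591] yaw 148.42 F [0.7 0.4 0.7] open 0.045
  to [0.6579 0.0485 0.159 ] d [-0.0005  0.0003  0.0001]
[-0.0, -0.0, -0.0] [-0.0, -0.1, -0.0] [0.0, -0.2, -0.0] [0.0, -0.4, -0.0] [0.0, -0.8, -0.0] [0.0, -1.3, -0.0] [0.0, -1.9, -0.0] [0.1, -2.8, -0.1] [0.2, -3.7, -0.1] [0.3, -4.9, -0.1] [0.5, -6.2, -0.1] [0.8, -7.7, -0.2] [1.1, -9.3, -0.2] [1.6, -11.0, -0.2] [2.2, -12.8, -0.3] [2.9, -14.7, -0.3] [3.8, -16.6, -0.3] [4.8, -18.5, -0.4] [5.9, -20.4, -0.4] [7.2, -22.3, -0.4] 
--
[1.4, -1.8, -0.0] [2.8, -3.4, -0.0] [4.3, -5.0, -0.1] [5.8, -6.4, -0.1] [7.4, -7.7, -0.1] [8.9, -8.8, -0.1] [10.4, -9.8, -0.1] [11.8, -10.7, -0.1] [13.1, -11.4, -0.1] [14.3, -12.0, -0.1] [15.4, -12.5, -0.1] [16.3, -12.9, -0.1] [17.0, -13.2, -0.1] [17.7, -13.4, -0.1] [18.1, -13.6, -0.1] [18.5, -13.7, -0.1] [18.7, -13.8, -0.1] [18.8, -13.8, -0.1] [18.8, -13.8, -0.1] [18.8, -13.8, -0.1] 
--
```

Grip the knob and lift about 12 mm commanded, as worked last time.

Request:
drive_tool:
  plan:
    - {"dx":-0.0005,"dy":0.0003,"dz":0,"roll":0,"hand":0.035}
    - {"dx":-0.0005,"dy":0.0003,"dz":0,"roll":0,"hand":0.025}
    - {"dx":-0.0005,"dy":0.0003,"dz":0,"roll":0,"hand":0.012}
    - {"dx":-0.0005,"dy":0.0003,"dz":0,"roll":0,"hand":0.012}
    - {"dx":-0.0005,"dy":0.0003,"dz":0,"roll":0,"hand":0.012}
    - {"dx":-0.0005,"dy":0.0003,"dz":0,"roll":0,"hand":0.012}
    - {"dx":-0.0005,"dy":0.0003,"dz":-0.002,"roll":0,"hand":0.012}
    - {"dx":-0.0005,"dy":0.0003,"dz":-0.004,"roll":0,"hand":0.012}
    - {"dx":-0.0005,"dy":0.0003,"dz":-0.006,"roll":0,"hand":0.012}
    - {"dx":-0.0005,"dy":0.0003,"dz":-0.008,"roll":0,"hand":0.012}
    - {"dx":-0.0005,"dy":0.0003,"dz":-0.01,"roll":0,"hand":0.012}
    - {"dx":-0.0005,"dy":0.0003,"dz":-0.0115,"roll":0,"hand":0.012}
    - {"dx":-0.0005,"dy":0.0003,"dz":-0.0115,"roll":0,"hand":0.012}
    - {"dx":-0.0005,"dy":0.0003,"dz":-0.0115,"roll":0,"hand":0.012}
  force: 50

```text
time: 43.33
ee_pos: [0.6579, 0.0435, 0.3248]
tcp_rot: [178.8, -0.7, 148.4]
wrist_force: [1.6, -1.4, -7.9]
opening: 0.0199
```

Run:
```python
from h import *
from workcell import bot
o=bot.get_obs();go(o)
```

```text
t 43.33 grasp [0.6581 0.0473 0.1699] yaw 148.37 F [ 1.6 -1.4 -7.9] open 0.0199
```

Request:
drive_tool:
  plan:
    - {"dx":0,"dy":0,"dz":0,"roll":0,"hand":0.012}
    - {"dx":0,"dy":-0.0001,"dz":0,"roll":0,"hand":0.012}
    - {"dx":0,"dy":-0.0002,"dz":0,"roll":0,"hand":0.012}
    - {"dx":0,"dy":-0.0004,"dz":0,"roll":0,"hand":0.012}
    - {"dx":0,"dy":-0.0008,"dz":0,"roll":0,"hand":0.012}
    - {"dx":0,"dy":-0.0013,"dz":0,"roll":0,"hand":0.012}
    - {"dx":0,"dy":-0.0019,"dz":0,"roll":0,"hand":0.012}
    - {"dx":0.0001,"dy":-0.0028,"dz":-0.0001,"roll":0,"hand":0.012}
    - {"dx":0.0002,"dy":-0.0037,"dz":-0.0001,"roll":0,"hand":0.012}
    - {"dx":0.0003,"dy":-0.0049,"dz":-0.0001,"roll":0,"hand":0.012}
    - {"dx":0.0005,"dy":-0.0062,"dz":-0.0001,"roll":0,"hand":0.012}
    - {"dx":0.0008,"dy":-0.0077,"dz":-0.0002,"roll":0,"hand":0.012}
    - {"dx":0.0011,"dy":-0.0093,"dz":-0.0002,"roll":0,"hand":0.012}
    - {"dx":0.0016,"dy":-0.011,"dz":-0.0002,"roll":0,"hand":0.012}
    - {"dx":0.0022,"dy":-0.0128,"dz":-0.0003,"roll":0,"hand":0.012}
    - {"dx":0.0029,"dy":-0.0147,"dz":-0.0003,"roll":0,"hand":0.012}
    - {"dx":0.0038,"dy":-0.0166,"dz":-0.0003,"roll":0,"hand":0.012}
    - {"dx":0.0048,"dy":-0.0185,"dz":-0.0004,"roll":0,"hand":0.012}
    - {"dx":0.0059,"dy":-0.0204,"dz":-0.0004,"roll":0,"hand":0.012}
    - {"dx":0.0072,"dy":-0.0223,"dz":-0.0004,"roll":0,"hand":0.012}

```text
time: 45.0
ee_pos: [0.6399, 0.0283, 0.3252]
tcp_rot: [178.7, -0.7, 148.4]
wrist_force: [1.4, 1.1, -8.0]
opening: 0.0201
```

Request:
drive_tool:
  plan:
    - {"dx":0.0014,"dy":-0.0018,"dz":0,"roll":0,"hand":0.012}
    - {"dx":0.0028,"dy":-0.0034,"dz":0,"roll":0,"hand":0.012}
    - {"dx":0.0043,"dy":-0.005,"dz":-0.0001,"roll":0,"hand":0.012}
    - {"dx":0.0058,"dy":-0.0064,"dz":-0.0001,"roll":0,"hand":0.012}
    - {"dx":0.0074,"dy":-0.0077,"dz":-0.0001,"roll":0,"hand":0.012}
    - {"dx":0.0089,"dy":-0.0088,"dz":-0.0001,"roll":0,"hand":0.012}
    - {"dx":0.0104,"dy":-0.0098,"dz":-0.0001,"roll":0,"hand":0.012}
    - {"dx":0.0118,"dy":-0.0107,"dz":-0.0001,"roll":0,"hand":0.012}
    - {"dx":0.0131,"dy":-0.0114,"dz":-0.0001,"roll":0,"hand":0.012}
    - {"dx":0.0143,"dy":-0.012,"dz":-0.0001,"roll":0,"hand":0.012}
    - {"dx":0.0154,"dy":-0.0125,"dz":-0.0001,"roll":0,"hand":0.012}
    - {"dx":0.0163,"dy":-0.0129,"dz":-0.0001,"roll":0,"hand":0.012}
    - {"dx":0.017,"dy":-0.0132,"dz":-0.0001,"roll":0,"hand":0.012}
    - {"dx":0.0177,"dy":-0.0134,"dz":-0.0001,"roll":0,"hand":0.012}
    - {"dx":0.0181,"dy":-0.0136,"dz":-0.0001,"roll":0,"hand":0.012}
    - {"dx":0.0185,"dy":-0.0137,"dz":-0.0001,"roll":0,"hand":0.012}
    - {"dx":0.0187,"dy":-0.0138,"dz":-0.0001,"roll":0,"hand":0.012}
    - {"dx":0.0188,"dy":-0.0138,"dz":-0.0001,"roll":0,"hand":0.012}
    - {"dx":0.0188,"dy":-0.0138,"dz":-0.0001,"roll":0,"hand":0.012}
    - {"dx":0.0188,"dy":-0.0138,"dz":-0.0001,"roll":0,"hand":0.012}

```text
time: 46.67
ee_pos: [0.6169, 0.0264, 0.3252]
tcp_rot: [178.7, -0.7, 148.4]
wrist_force: [1.0, 3.6, -7.8]
opening: 0.0199
```

```bash
cat >> h.py <<'E'
C=np.array([.6251,.0683])
def chk(o,a):
    e=C+.038*np.array([np.cos(np.radians(a)),np.sin(np.radians(a))]); g=gp(o); go(o,(*e,g[2])); g=g[:2]-C; print("r",np.hypot(*g).round(4),"ang",np.degrees(np.arctan2(g[1],g[0])).round(2),"want",a)
E
python3 - <<'E'
from h import *
from workcell import bot
chk(bot.get_obs(),-103.16)
E
```

```text
t 46.67 grasp [0.6172 0.0303 0.1702] yaw 148.38 F [ 1.   3.6 -7.8] open 0.0199
  to [0.6164 0.0313 0.1702] d [0.0011 0.0005 0.    ]
r 0.0388 ang -101.77 want -103.16
```

Request:
drive_tool:
  plan:
    - {"dx":0.0004,"dy":0.0001,"dz":0,"roll":0,"hand":0.012}
    - {"dx":0.0009,"dy":0.0002,"dz":0,"roll":0,"hand":0.012}
    - {"dx":0.0009,"dy":0.0002,"dz":0.002,"roll":0,"hand":0.012}
    - {"dx":0.0009,"dy":0.0002,"dz":0.004,"roll":0,"hand":0.012}
    - {"dx":0.0009,"dy":0.0002,"dz":0.006,"roll":0,"hand":0.012}
    - {"dx":0.0009,"dy":0.0002,"dz":0.008,"roll":0,"hand":0.012}
    - {"dx":0.0009,"dy":0.0002,"dz":0.0095,"roll":0,"hand":0.012}
    - {"dx":0.0009,"dy":0.0002,"dz":0.0095,"roll":0,"hand":0.012}
    - {"dx":0.0009,"dy":0.0002,"dz":0.0095,"roll":0,"hand":0.012}

```text
time: 47.42
ee_pos: [0.6162, 0.0271, 0.3157]
tcp_rot: [178.8, -0.6, 148.4]
wrist_force: [0.6, -2.0, -5.5]
opening: 0.0205
```

Run:
```python
from h import *
from workcell import bot
chk(bot.get_obs(),-103.16)
```

```text
t 47.42 grasp [0.6165 0.0308 0.1607] yaw 148.36 F [ 0.6 -2.  -5.5] open 0.0205
  to [0.6164 0.0313 0.1607] d [0.0003 0.0003 0.    ]
r 0.0384 ang -102.89 want -103.16
```

Request:
drive_tool:
  plan:
    - {"dx":0,"dy":0,"dz":0.001,"roll":0,"hand":0.022}
    - {"dx":0,"dy":0,"dz":0.001,"roll":0,"hand":0.03}
    - {"dx":0,"dy":0,"dz":0.001,"roll":0,"hand":0.045}
    - {"dx":0,"dy":0,"dz":-0.005,"roll":0,"hand":0.045}
    - {"dx":0,"dy":0,"dz":-0.03,"roll":0,"hand":0.045}
    - {"dx":0,"dy":0,"dz":-0.06,"roll":0,"hand":0.045}
    - {"dx":0.01,"dy":0.003,"dz":-0.065,"roll":0,"hand":0.045}
    - {"dx":0.045,"dy":0.015,"dz":-0.065,"roll":0,"hand":0.045}
    - {"dx":0.083,"dy":0.027,"dz":-0.065,"roll":0,"hand":0.045}
    - {"dx":0.121,"dy":0.039,"dz":-0.065,"roll":0,"hand":0.045}
    - {"dx":0.159,"dy":0.051,"dz":-0.065,"roll":0,"hand":0.045}
    - {"dx":0.197,"dy":0.064,"dz":-0.065,"roll":0,"hand":0.045}
    - {"dx":0.235,"dy":0.076,"dz":-0.065,"roll":0,"hand":0.045}
    - {"dx":0.273,"dy":0.088,"dz":-0.065,"roll":0,"hand":0.045}
    - {"dx":0.311,"dy":0.1,"dz":-0.06,"roll":0,"hand":0.045}
    - {"dx":0.345,"dy":0.112,"dz":-0.045,"roll":0,"hand":0.045}
    - {"dx":0.362,"dy":0.117,"dz":-0.02,"roll":0,"hand":0.045}
    - {"dx":0.365,"dy":0.118,"dz":0.01,"roll":0,"hand":0.045}
    - {"dx":0.365,"dy":0.118,"dz":0.04,"roll":0,"hand":0.045}
    - {"dx":0.365,"dy":0.118,"dz":0.05,"roll":0,"hand":0.045}

```text
time: 49.08
ee_pos: [0.3661, 0.3204, 0.2692]
tcp_rot: [178.9, -0.7, 148.5]
wrist_force: [-0.4, -0.7, -0.6]
opening: 0.0452
```

Request:
drive_tool:
  plan:
    - {"dx":0,"dy":0,"dz":0,"roll":0,"hand":0.045}
    - {"dx":0,"dy":0,"dz":0,"roll":0,"hand":0.045}

```text
time: 49.25
ee_pos: [0.3676, 0.3203, 0.2737]
tcp_rot: [178.7, -0.6, 148.4]
wrist_force: [0.2, -0.8, 0.6]
opening: 0.045
```

Run:
```python
from h import *
from workcell import bot
o=bot.get_obs();go(o,(.3673,.3228,.0355))
c=bot.camera("scene"); np.savez("pics/scene13.npz",**c); knobs(c)
T=domeavg(bot); np.savez("pics/top13.npz",**T); knobs(T)
a=cv2.resize(c["frame"][95:215,200:360,::-1],(400,300),interpolation=2); b=cv2.resize(T["frame"][110:200,180:300,::-1],(400,300),interpolation=2)
cv2.imwrite("pics/b13.png",np.hstack([a,b]))
```

```text
t 49.25 grasp [0.368  0.3242 0.1187] yaw 148.36 F [ 0.2 -0.8  0.6] open 0.045
  to [0.3673 0.3228 0.0355] d [-0.0011 -0.0035  0.0832]
knob [207.5 125.9] 25 [0.3661 0.3189 0.03  ]
dome [0.5495 0.1158] [0. 0.]
knob [170.2 239.9] 11 [0.3687 0.3189 0.03  ]
```

View pics/b13.png

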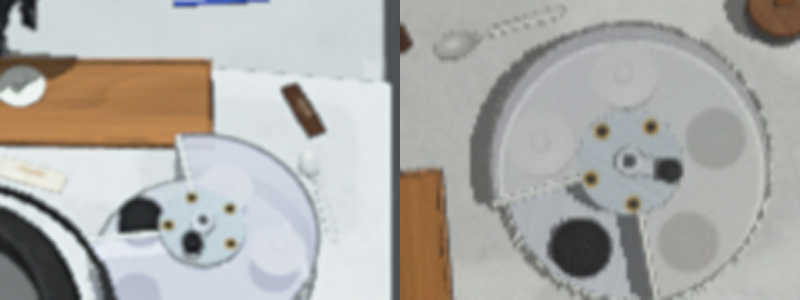

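Both placed covers sit on their domes under the hood, at crop (622,78) and (540,143), and the next dome is in the opening. Now picking the last cover.

Request:
drive_tool:
  plan:
    - {"dx":0,"dy":-0.001,"dz":0.003,"roll":0.12,"hand":0.045}
    - {"dx":0,"dy":-0.001,"dz":0.006,"roll":0.24,"hand":0.045}
    - {"dx":0,"dy":-0.001,"dz":0.01,"roll":0.36,"hand":0.045}
    - {"dx":0,"dy":-0.0015,"dz":0.015,"roll":0.48,"hand":0.045}
    - {"dx":-0.0005,"dy":-0.002,"dz":0.02,"roll":0.6,"hand":0.045}
    - {"dx":-0.0005,"dy":-0.002,"dz":0.026,"roll":0.72,"hand":0.045}
    - {"dx":-0.001,"dy":-0.0025,"dz":0.032,"roll":0.84,"hand":0.045}
    - {"dx":-0.001,"dy":-0.003,"dz":0.04,"roll":0.96,"hand":0.045}
    - {"dx":-0.001,"dy":-0.003,"dz":0.048,"roll":1.08,"hand":0.045}
    - {"dx":-0.001,"dy":-0.0035,"dz":0.055,"roll":1.2,"hand":0.045}
    - {"dx":-0.001,"dy":-0.0035,"dz":0.062,"roll":1.32,"hand":0.045}
    - {"dx":-0.001,"dy":-0.0035,"dz":0.07,"roll":1.44,"hand":0.045}
    - {"dx":-0.001,"dy":-0.0035,"dz":0.077,"roll":1.57,"hand":0.045}
    - {"dx":-0.001,"dy":-0.0035,"dz":0.081,"roll":1.57,"hand":0.045}
    - {"dx":-0.001,"dy":-0.0035,"dz":0.082,"roll":1.57,"hand":0.045}
    - {"dx":-0.001,"dy":-0.0035,"dz":0.082,"roll":1.57,"hand":0.03}
    - {"dx":-0.001,"dy":-0.0035,"dz":0.082,"roll":1.57,"hand":0.022}
    - {"dx":-0.001,"dy":-0.0035,"dz":0.082,"roll":1.57,"hand":0.012}
    - {"dx":-0.001,"dy":-0.0035,"dz":0.082,"roll":1.57,"hand":0.012}
    - {"dx":-0.001,"dy":-0.0035,"dz":0.082,"roll":1.57,"hand":0.012}
  force: 20

```text
time: 51.17
ee_pos: [0.3668, 0.319, 0.1911]
tcp_rot: [-179.4, -1.3, 58.5]
wrist_force: [-0.2, -1.0, 5.1]
opening: 0.0174
```

Run:
```python
from h import *
from workcell import bot
go(bot.get_obs())
```

```text
t 51.17 grasp [0.3672 0.323  0.0361] yaw 58.45 F [-0.2 -1.   5.1] open 0.0174
```

Request:
drive_tool:
  plan:
    - {"dx":0,"dy":0,"dz":-0.001,"roll":0,"hand":0.026}
    - {"dx":0,"dy":0,"dz":-0.001,"roll":0,"hand":0.032}
    - {"dx":0,"dy":0,"dz":-0.001,"roll":-0.12,"hand":0.032}
    - {"dx":0,"dy":0,"dz":-0.001,"roll":-0.24,"hand":0.032}
    - {"dx":0,"dy":0,"dz":-0.001,"roll":-0.36,"hand":0.032}
    - {"dx":0,"dy":0,"dz":-0.001,"roll":-0.48,"hand":0.032}
    - {"dx":0,"dy":0,"dz":-0.001,"roll":-0.6,"hand":0.032}
    - {"dx":0,"dy":0,"dz":-0.001,"roll":-0.72,"hand":0.032}
    - {"dx":0,"dy":0,"dz":-0.001,"roll":-0.84,"hand":0.032}
    - {"dx":0,"dy":0,"dz":-0.001,"roll":-0.96,"hand":0.032}
    - {"dx":0,"dy":0,"dz":-0.001,"roll":-1.08,"hand":0.032}
    - {"dx":0,"dy":0,"dz":-0.001,"roll":-1.2,"hand":0.032}
    - {"dx":0,"dy":0,"dz":-0.001,"roll":-1.32,"hand":0.032}
    - {"dx":0,"dy":0,"dz":-0.001,"roll":-1.44,"hand":0.032}
    - {"dx":0,"dy":0,"dz":-0.001,"roll":-1.57,"hand":0.032}
    - {"dx":0,"dy":0,"dz":-0.001,"roll":-1.57,"hand":0.022}
    - {"dx":0,"dy":0,"dz":-0.001,"roll":-1.57,"hand":0.012}
    - {"dx":0,"dy":0,"dz":-0.001,"roll":-1.57,"hand":0.01}
    - {"dx":0,"dy":0,"dz":-0.001,"roll":-1.57,"hand":0.01}
    - {"dx":0,"dy":0,"dz":-0.001,"roll":-1.57,"hand":0.01}
  force: 40

```text
time: 52.83
ee_pos: [0.3666, 0.3189, 0.1915]
tcp_rot: [178.7, -0.7, 148.3]
wrist_force: [-0.2, -0.3, 2.4]
opening: 0.0164
```

Run:
```python
from h import *
from workcell import bot
go(bot.get_obs())
```

```text
t 52.83 grasp [0.3669 0.3227 0.0365] yaw 148.27 F [-0.2 -0.3  2.4] open 0.0164
```

Request:
drive_tool:
  plan:
    - {"dx":0,"dy":0,"dz":-0.005,"roll":0,"hand":0.01}
    - {"dx":0,"dy":0,"dz":-0.015,"roll":0,"hand":0.01}
    - {"dx":0,"dy":0,"dz":-0.035,"roll":0,"hand":0.01}
    - {"dx":0,"dy":0,"dz":-0.065,"roll":0,"hand":0.01}
    - {"dx":0,"dy":0,"dz":-0.1,"roll":0,"hand":0.01}
    - {"dx":0,"dy":0,"dz":-0.135,"roll":0,"hand":0.01}
    - {"dx":0,"dy":0,"dz":-0.16,"roll":0,"hand":0.01}
    - {"dx":0,"dy":0,"dz":-0.175,"roll":0,"hand":0.01}
    - {"dx":0,"dy":0,"dz":-0.175,"roll":0,"hand":0.01}
    - {"dx":0,"dy":0,"dz":-0.175,"roll":0,"hand":0.01}

```text
time: 53.67
ee_pos: [0.3663, 0.3145, 0.3672]
tcp_rot: [178.6, -0.6, 148.4]
wrist_force: [-0.2, 0.4, -0.3]
opening: 0.0166
```

Run:
```python
from h import *
from workcell import bot
go(bot.get_obs(),(.5504,.1161,.21),(.5504,.1161,.15),(.5504,.1161,.112))
```

```text
t 53.67 grasp [0.3668 0.3186 0.2123] yaw 148.35 F [-0.2  0.4 -0.3] open 0.0166
  to [0.5504 0.1161 0.21  ] d [-0.2625 -0.076  -0.0024]
  to [0.5504 0.1161 0.15  ] d [-0.2632 -0.0774  0.0576]
  to [0.5504 0.1161 0.112 ] d [-0.2636 -0.0783  0.0956]
```

Request:
drive_tool:
  plan:
    - {"dx":-0.01,"dy":-0.003,"dz":0,"roll":0,"hand":0.01}
    - {"dx":-0.035,"dy":-0.01,"dz":0,"roll":0,"hand":0.01}
    - {"dx":-0.07,"dy":-0.02,"dz":0,"roll":0,"hand":0.01}
    - {"dx":-0.105,"dy":-0.03,"dz":0,"roll":0,"hand":0.01}
    - {"dx":-0.14,"dy":-0.04,"dz":0,"roll":0,"hand":0.01}
    - {"dx":-0.175,"dy":-0.05,"dz":0,"roll":0,"hand":0.01}
    - {"dx":-0.21,"dy":-0.061,"dz":0,"roll":0,"hand":0.01}
    - {"dx":-0.24,"dy":-0.07,"dz":0,"roll":0,"hand":0.01}
    - {"dx":-0.257,"dy":-0.0745,"dz":0,"roll":0,"hand":0.01}
    - {"dx":-0.2625,"dy":-0.076,"dz":0,"roll":0,"hand":0.01}
    - {"dx":-0.2628,"dy":-0.0764,"dz":0.015,"roll":0,"hand":0.01}
    - {"dx":-0.263,"dy":-0.0769,"dz":0.035,"roll":0,"hand":0.01}
    - {"dx":-0.2632,"dy":-0.0774,"dz":0.055,"roll":0,"hand":0.01}
    - {"dx":-0.2634,"dy":-0.0779,"dz":0.075,"roll":0,"hand":0.01}
    - {"dx":-0.2636,"dy":-0.0783,"dz":0.09,"roll":0,"hand":0.01}
    - {"dx":-0.2636,"dy":-0.0783,"dz":0.094,"roll":0,"hand":0.01}
    - {"dx":-0.2636,"dy":-0.0783,"dz":0.095,"roll":0,"hand":0.01}
    - {"dx":-0.2636,"dy":-0.0783,"dz":0.095,"roll":0,"hand":0.01}
    - {"dx":-0.2636,"dy":-0.0783,"dz":0.095,"roll":0,"hand":0.01}

```text
time: 55.25
ee_pos: [0.5499, 0.1121, 0.2677]
tcp_rot: [178.7, -0.6, 148.4]
wrist_force: [1.2, -0.1, 0.1]
opening: 0.017
```

Run:
```python
from h import *
from workcell import bot
go(bot.get_obs(),(.5504,.1161,.1015))
```

```text
t 55.25 grasp [0.5504 0.116  0.1127] yaw 148.38 F [ 1.2 -0.1  0.1] open 0.017
  to [0.5504 0.1161 0.1015] d [-0.0001 -0.0002  0.0112]
```

Request:
drive_tool:
  plan:
    - {"dx":-0.0001,"dy":-0.0001,"dz":0.003,"roll":0,"hand":0.01}
    - {"dx":-0.0001,"dy":-0.0001,"dz":0.006,"roll":0,"hand":0.01}
    - {"dx":-0.0001,"dy":-0.0001,"dz":0.009,"roll":0,"hand":0.01}
    - {"dx":-0.0001,"dy":-0.0001,"dz":0.0105,"roll":0,"hand":0.01}
    - {"dx":-0.0001,"dy":-0.0001,"dz":0.011,"roll":0,"hand":0.01}
    - {"dx":-0.0001,"dy":-0.0001,"dz":0.011,"roll":0,"hand":0.01}
    - {"dx":-0.0001,"dy":-0.0001,"dz":0.011,"roll":0,"hand":0.01}

```text
time: 55.83
ee_pos: [0.55, 0.1122, 0.2562]
tcp_rot: [178.7, -0.6, 148.4]
wrist_force: [-1.3, -0.3, 5.1]
opening: 0.0171
```

Run:
```python
from h import *
from workcell import bot
go(bot.get_obs(),(.5504,.1161,.1015))
```

```text
t 55.83 grasp [0.5504 0.1161 0.1013] yaw 148.38 F [-1.3 -0.3  5.1] open 0.0171
  to [0.5504 0.1161 0.1015] d [-0.      0.     -0.0002]
```

Request:
drive_tool:
  plan:
    - {"dx":0,"dy":0,"dz":-0.0006,"roll":0,"hand":0.01}
    - {"dx":0,"dy":0,"dz":-0.0006,"roll":0,"hand":0.01}
    - {"dx":0,"dy":0,"dz":-0.0006,"roll":0,"hand":0.018}
    - {"dx":0,"dy":0,"dz":-0.0006,"roll":0,"hand":0.02}
    - {"dx":0,"dy":0,"dz":-0.0006,"roll":0,"hand":0.024}
    - {"dx":0,"dy":0,"dz":-0.0006,"roll":0,"hand":0.03}
    - {"dx":0,"dy":0,"dz":-0.0006,"roll":0,"hand":0.034}
    - {"dx":0,"dy":0,"dz":-0.003,"roll":0,"hand":0.034}
    - {"dx":0,"dy":0,"dz":-0.008,"roll":0,"hand":0.034}
    - {"dx":0,"dy":0,"dz":-0.02,"roll":0,"hand":0.034}
    - {"dx":0,"dy":0,"dz":-0.04,"roll":0,"hand":0.034}
    - {"dx":0,"dy":0,"dz":-0.07,"roll":0,"hand":0.034}
    - {"dx":0,"dy":0,"dz":-0.1,"roll":0,"hand":0.034}
    - {"dx":0,"dy":0,"dz":-0.11,"roll":0,"hand":0.034}
    - {"dx":0.03,"dy":0.02,"dz":-0.11,"roll":0,"hand":0.045}
    - {"dx":0.06,"dy":0.055,"dz":-0.11,"roll":0,"hand":0.045}
    - {"dx":0.09,"dy":0.085,"dz":-0.11,"roll":0,"hand":0.045}
    - {"dx":0.12,"dy":0.115,"dz":-0.11,"roll":0,"hand":0.045}
    - {"dx":0.13,"dy":0.12,"dz":-0.11,"roll":0,"hand":0.045}
    - {"dx":0.13,"dy":0.12,"dz":-0.11,"roll":0,"hand":0.045}

```text
time: 57.5
ee_pos: [0.5005, 0.283, 0.3705]
tcp_rot: [178.7, -0.7, 148.6]
wrist_force: [-0.0, -0.5, -0.0]
opening: 0.045
```

Request:
drive_tool:
  plan:
    - {"dx":0,"dy":0,"dz":0,"roll":0,"hand":0.045}
    - {"dx":0,"dy":0,"dz":0,"roll":0,"hand":0.045}

```text
time: 57.67
ee_pos: [0.502, 0.2793, 0.3703]
tcp_rot: [178.7, -0.6, 148.4]
wrist_force: [0.8, 0.6, 0.4]
opening: 0.0448
```

Run:
```python
from h import *
from workcell import bot
go(bot.get_obs(),(.6165,.0308,.23),(.6165,.0308,.159))
for n in("top","scene"):
    cs,P,f=multi(bot,n)
    np.savez(f"pics/{n}14.npz",**cs[-1])
    print(n,"dome cover",slope(P,f,(.5498,.1162),.062,.09))
```

```text
t 57.67 grasp [0.5024 0.2832 0.2153] yaw 148.38 F [0.8 0.6 0.4] open 0.0448
  to [0.6165 0.0308 0.23  ] d [-0.2293 -0.1546 -0.0207]
  to [0.6165 0.0308 0.159 ] d [-0.2301 -0.1562  0.0503]
top dome cover (array([ 0.79, -0.  ]), np.float64(0.0758), 1514, np.float64(0.0031))
scene dome cover (array([ 0.27, -0.41]), np.float64(0.0761), 1432, np.float64(0.002))
```

Cover 3 is level within 1 degree. Final indexing turn.

Request:
drive_tool:
  plan:
    - {"dx":-0.015,"dy":-0.01,"dz":-0.005,"roll":0,"hand":0.045}
    - {"dx":-0.045,"dy":-0.03,"dz":-0.01,"roll":0,"hand":0.045}
    - {"dx":-0.075,"dy":-0.051,"dz":-0.018,"roll":0,"hand":0.045}
    - {"dx":-0.105,"dy":-0.071,"dz":-0.0207,"roll":0,"hand":0.045}
    - {"dx":-0.135,"dy":-0.091,"dz":-0.0207,"roll":0,"hand":0.045}
    - {"dx":-0.165,"dy":-0.111,"dz":-0.0207,"roll":0,"hand":0.045}
    - {"dx":-0.195,"dy":-0.132,"dz":-0.0207,"roll":0,"hand":0.045}
    - {"dx":-0.218,"dy":-0.147,"dz":-0.0207,"roll":0,"hand":0.045}
    - {"dx":-0.2285,"dy":-0.154,"dz":-0.0207,"roll":0,"hand":0.045}
    - {"dx":-0.2293,"dy":-0.1548,"dz":-0.01,"roll":0,"hand":0.045}
    - {"dx":-0.2296,"dy":-0.1553,"dz":0.01,"roll":0,"hand":0.045}
    - {"dx":-0.2298,"dy":-0.1557,"dz":0.03,"roll":0,"hand":0.045}
    - {"dx":-0.23,"dy":-0.156,"dz":0.045,"roll":0,"hand":0.045}
    - {"dx":-0.2301,"dy":-0.1562,"dz":0.0503,"roll":0,"hand":0.045}
    - {"dx":-0.2301,"dy":-0.1562,"dz":0.0503,"roll":0,"hand":0.045}
    - {"dx":-0.2301,"dy":-0.1562,"dz":0.0503,"roll":0,"hand":0.045}

```text
time: 59.6
ee_pos: [0.6158, 0.0281, 0.3138]
tcp_rot: [178.7, -0.7, 148.4]
wrist_force: [0.7, -0.3, 0.4]
opening: 0.045
```

Run:
```python
from h import *
from workcell import bot
o=bot.get_obs();go(o,(.6165,.0308,.159)); crank(o,-103.0,-175.2,40)
```

```text
t 59.6 grasp [0.6161 0.032  0.1589] yaw 148.42 F [ 0.7 -0.3  0.4] open 0.045
  to [0.6165 0.0308 0.159 ] d [-0.001  -0.0008 -0.0002]
[0.0, -0.0, 0.0] [0.1, -0.0, 0.0] [0.2, -0.1, 0.0] [0.4, -0.1, 0.0] [0.7, -0.2, 0.0] [1.2, -0.4, 0.0] [1.9, -0.6, 0.0] [2.7, -0.8, 0.0] [3.6, -1.0, 0.0] [4.8, -1.3, 0.0] [6.1, -1.5, 0.0] [7.6, -1.7, 0.0] [9.3, -1.9, 0.1] [11.0, -2.0, 0.1] [13.0, -2.0, 0.1] [15.0, -1.9, 0.1] [17.1, -1.7, 0.2] [19.2, -1.3, 0.2] [21.4, -0.8, 0.2] [23.5, -0.2, 0.3] 
--
[2.1, 0.7, 0.0] [4.2, 1.6, 0.1] [6.1, 2.5, 0.1] [8.0, 3.6, 0.2] [9.7, 4.6, 0.2] [11.2, 5.7, 0.3] [12.7, 6.8, 0.3] [13.9, 7.9, 0.3] [15.0, 9.0, 0.4] [16.0, 9.9, 0.4] [16.8, 10.8, 0.4] [17.4, 11.5, 0.5] [18.0, 12.2, 0.5] [18.4, 12.7, 0.5] [18.7, 13.1, 0.5] [18.9, 13.4, 0.5] [19.0, 13.5, 0.5] [19.1, 13.6, 0.5] [19.1, 13.7, 0.5] [19.2, 13.7, 0.5] 
--
```

Request:
drive_tool:
  plan:
    - {"dx":-0.001,"dy":-0.0006,"dz":0,"roll":0,"hand":0.035}
    - {"dx":-0.001,"dy":-0.0006,"dz":0,"roll":0,"hand":0.025}
    - {"dx":-0.001,"dy":-0.0006,"dz":0,"roll":0,"hand":0.012}
    - {"dx":-0.001,"dy":-0.0006,"dz":0,"roll":0,"hand":0.012}
    - {"dx":-0.001,"dy":-0.0006,"dz":0,"roll":0,"hand":0.012}
    - {"dx":-0.001,"dy":-0.0006,"dz":0,"roll":0,"hand":0.012}
    - {"dx":-0.001,"dy":-0.0006,"dz":-0.002,"roll":0,"hand":0.012}
    - {"dx":-0.001,"dy":-0.0006,"dz":-0.004,"roll":0,"hand":0.012}
    - {"dx":-0.001,"dy":-0.0006,"dz":-0.006,"roll":0,"hand":0.012}
    - {"dx":-0.001,"dy":-0.0006,"dz":-0.008,"roll":0,"hand":0.012}
    - {"dx":-0.001,"dy":-0.0006,"dz":-0.01,"roll":0,"hand":0.012}
    - {"dx":-0.001,"dy":-0.0006,"dz":-0.0115,"roll":0,"hand":0.012}
    - {"dx":-0.001,"dy":-0.0006,"dz":-0.0115,"roll":0,"hand":0.012}
    - {"dx":-0.001,"dy":-0.0006,"dz":-0.0115,"roll":0,"hand":0.012}
  force: 50

```text
time: 60.77
ee_pos: [0.6164, 0.0262, 0.3245]
tcp_rot: [178.7, -0.7, 148.4]
wrist_force: [-0.5, 3.8, -8.0]
opening: 0.02
```

Run:
```python
from h import *
from workcell import bot
o=bot.get_obs();chk(o,-103)
```

```text
t 60.77 grasp [0.6165 0.0301 0.1696] yaw 148.39 F [-0.5  3.8 -8. ] open 0.02
  to [0.6166 0.0313 0.1696] d [0.0006 0.001  0.    ]
r 0.0391 ang -102.63 want -103
```

Request:
drive_tool:
  plan:
    - {"dx":0,"dy":0.0002,"dz":0,"roll":0,"hand":0.012}
    - {"dx":0.0001,"dy":0.0003,"dz":0,"roll":0,"hand":0.012}
    - {"dx":0.0002,"dy":0.0003,"dz":0,"roll":0,"hand":0.012}
    - {"dx":0.0004,"dy":0.0003,"dz":0,"roll":0,"hand":0.012}
    - {"dx":0.0007,"dy":0.0002,"dz":0,"roll":0,"hand":0.012}
    - {"dx":0.0012,"dy":0,"dz":0,"roll":0,"hand":0.012}
    - {"dx":0.0019,"dy":-0.0002,"dz":0,"roll":0,"hand":0.012}
    - {"dx":0.0027,"dy":-0.0004,"dz":0,"roll":0,"hand":0.012}
    - {"dx":0.0036,"dy":-0.0006,"dz":0,"roll":0,"hand":0.012}
    - {"dx":0.0048,"dy":-0.0009,"dz":0,"roll":0,"hand":0.012}
    - {"dx":0.0061,"dy":-0.0011,"dz":0,"roll":0,"hand":0.012}
    - {"dx":0.0076,"dy":-0.0013,"dz":0,"roll":0,"hand":0.012}
    - {"dx":0.0093,"dy":-0.0015,"dz":0.0001,"roll":0,"hand":0.012}
    - {"dx":0.011,"dy":-0.0016,"dz":0.0001,"roll":0,"hand":0.012}
    - {"dx":0.013,"dy":-0.0016,"dz":0.0001,"roll":0,"hand":0.012}
    - {"dx":0.015,"dy":-0.0015,"dz":0.0001,"roll":0,"hand":0.012}
    - {"dx":0.0171,"dy":-0.0013,"dz":0.0002,"roll":0,"hand":0.012}
    - {"dx":0.0192,"dy":-0.0009,"dz":0.0002,"roll":0,"hand":0.012}
    - {"dx":0.0214,"dy":-0.0004,"dz":0.0002,"roll":0,"hand":0.012}
    - {"dx":0.0235,"dy":0.0002,"dz":0.0003,"roll":0,"hand":0.012}

```text
time: 62.43
ee_pos: [0.5967, 0.0387, 0.3251]
tcp_rot: [178.7, -0.6, 148.4]
wrist_force: [6.2, 2.9, -7.9]
opening: 0.02
```

Request:
drive_tool:
  plan:
    - {"dx":0.0021,"dy":0.0007,"dz":0,"roll":0,"hand":0.012}
    - {"dx":0.0042,"dy":0.0016,"dz":0.0001,"roll":0,"hand":0.012}
    - {"dx":0.0061,"dy":0.0025,"dz":0.0001,"roll":0,"hand":0.012}
    - {"dx":0.008,"dy":0.0036,"dz":0.0002,"roll":0,"hand":0.012}
    - {"dx":0.0097,"dy":0.0046,"dz":0.0002,"roll":0,"hand":0.012}
    - {"dx":0.0112,"dy":0.0057,"dz":0.0003,"roll":0,"hand":0.012}
    - {"dx":0.0127,"dy":0.0068,"dz":0.0003,"roll":0,"hand":0.012}
    - {"dx":0.0139,"dy":0.0079,"dz":0.0003,"roll":0,"hand":0.012}
    - {"dx":0.015,"dy":0.009,"dz":0.0004,"roll":0,"hand":0.012}
    - {"dx":0.016,"dy":0.0099,"dz":0.0004,"roll":0,"hand":0.012}
    - {"dx":0.0168,"dy":0.0108,"dz":0.0004,"roll":0,"hand":0.012}
    - {"dx":0.0174,"dy":0.0115,"dz":0.0005,"roll":0,"hand":0.012}
    - {"dx":0.018,"dy":0.0122,"dz":0.0005,"roll":0,"hand":0.012}
    - {"dx":0.0184,"dy":0.0127,"dz":0.0005,"roll":0,"hand":0.012}
    - {"dx":0.0187,"dy":0.0131,"dz":0.0005,"roll":0,"hand":0.012}
    - {"dx":0.0189,"dy":0.0134,"dz":0.0005,"roll":0,"hand":0.012}
    - {"dx":0.019,"dy":0.0135,"dz":0.0005,"roll":0,"hand":0.012}
    - {"dx":0.0191,"dy":0.0136,"dz":0.0005,"roll":0,"hand":0.012}
    - {"dx":0.0191,"dy":0.0137,"dz":0.0005,"roll":0,"hand":0.012}
    - {"dx":0.0192,"dy":0.0137,"dz":0.0005,"roll":0,"hand":0.012}

```text
time: 64.1
ee_pos: [0.5878, 0.0599, 0.3252]
tcp_rot: [178.7, -0.5, 148.3]
wrist_force: [6.9, -0.2, -8.0]
opening: 0.0202
```

Run:
```python
from h import *
from workcell import bot
chk(bot.get_obs(),-175.16)
```

```text
t 64.1 grasp [0.5884 0.0636 0.1702] yaw 148.34 F [ 6.9 -0.2 -8. ] open 0.0202
  to [0.5872 0.0651 0.1702] d [0.0018 0.0006 0.    ]
r 0.037 ang -172.74 want -175.16
```

Request:
drive_tool:
  plan:
    - {"dx":0.0002,"dy":0.0003,"dz":0,"roll":0,"hand":0.012}
    - {"dx":0.0004,"dy":0.0006,"dz":0,"roll":0,"hand":0.012}
    - {"dx":0.0007,"dy":0.001,"dz":0,"roll":0,"hand":0.012}
    - {"dx":0.0007,"dy":0.001,"dz":0.002,"roll":0,"hand":0.012}
    - {"dx":0.0007,"dy":0.001,"dz":0.004,"roll":0,"hand":0.012}
    - {"dx":0.0007,"dy":0.001,"dz":0.006,"roll":0,"hand":0.012}
    - {"dx":0.0007,"dy":0.001,"dz":0.008,"roll":0,"hand":0.012}
    - {"dx":0.0007,"dy":0.001,"dz":0.0095,"roll":0,"hand":0.012}
    - {"dx":0.0007,"dy":0.001,"dz":0.0095,"roll":0,"hand":0.012}
    - {"dx":0.0007,"dy":0.001,"dz":0.0095,"roll":0,"hand":0.012}

```text
time: 64.93
ee_pos: [0.5877, 0.0613, 0.316]
tcp_rot: [178.7, -0.5, 148.3]
wrist_force: [6.3, -1.0, -5.6]
opening: 0.0201
```

Run:
```python
from h import *
from workcell import bot
chk(bot.get_obs(),-175.16)
```

```text
t 64.93 grasp [0.5884 0.0649 0.1611] yaw 148.34 F [ 6.3 -1.  -5.6] open 0.0201
  to [0.5872 0.0651 0.1611] d [ 0.0011 -0.0005 -0.    ]
r 0.0369 ang -174.74 want -175.16
```

Request:
drive_tool:
  plan:
    - {"dx":0,"dy":0,"dz":0.001,"roll":0,"hand":0.022}
    - {"dx":0,"dy":0,"dz":0.001,"roll":0,"hand":0.03}
    - {"dx":0,"dy":0,"dz":0.001,"roll":0,"hand":0.045}
    - {"dx":0,"dy":0,"dz":0.001,"roll":0,"hand":0.045}
    - {"dx":0,"dy":0,"dz":-0.005,"roll":0,"hand":0.045}
    - {"dx":0,"dy":0,"dz":-0.03,"roll":0,"hand":0.045}
    - {"dx":0,"dy":0,"dz":-0.06,"roll":0,"hand":0.045}
    - {"dx":0.01,"dy":0.005,"dz":-0.08,"roll":0,"hand":0.045}
    - {"dx":0.04,"dy":0.02,"dz":-0.09,"roll":0,"hand":0.045}
    - {"dx":0.075,"dy":0.035,"dz":-0.09,"roll":0,"hand":0.045}
    - {"dx":0.11,"dy":0.05,"dz":-0.09,"roll":0,"hand":0.045}
    - {"dx":0.145,"dy":0.07,"dz":-0.09,"roll":0,"hand":0.045}
    - {"dx":0.18,"dy":0.09,"dz":-0.09,"roll":0,"hand":0.045}
    - {"dx":0.21,"dy":0.11,"dz":-0.09,"roll":0,"hand":0.045}
    - {"dx":0.225,"dy":0.12,"dz":-0.09,"roll":0,"hand":0.045}
    - {"dx":0.23,"dy":0.125,"dz":-0.09,"roll":0,"hand":0.045}
    - {"dx":0.23,"dy":0.125,"dz":-0.09,"roll":0,"hand":0.045}

```text
time: 66.35
ee_pos: [0.4563, 0.2877, 0.4113]
tcp_rot: [178.7, -0.6, 148.5]
wrist_force: [0.2, 0.3, -0.2]
opening: 0.0448
```

Run:
```python
from h import *
from workcell import bot
go(bot.get_obs())
cs,P,f=multi(bot,"scene",4); c=cs[-1]
K=C+.038*np.array([np.cos(np.radians(-175.16)),np.sin(np.radians(-175.16))])
T=domeavg(bot)
for n,Q in(("scene",cs),("top",[T])):
    for k in Q:
        X=cloud(k); d=np.hypot(X[...,0]-K[0],X[...,1]-K[1]); z=X[(d<.009)&(k["frame"].max(-1)<70)][:,2]; print(n,"knob top z",np.median(z).round(4),len(z))
knobs(c)
a=cv2.resize(c["frame"][110:215,220:345,::-1],(400,340),interpolation=2); b=cv2.resize(T["frame"][110:200,195:301,::-1],(400,340),interpolation=2)
cv2.imwrite("pics/b15.png",np.hstack([a,b]))
```

```text
t 66.35 grasp [0.4567 0.2916 0.2563] yaw 148.51 F [ 0.2  0.3 -0.2] open 0.0448
dome [0.5495 0.1158] [0. 0.]
scene knob top z 0.1596 26
scene knob top z 0.1608 18
scene knob top z 0.1612 23
scene knob top z 0.1611 22
top knob top z 0.1601 23
```

View pics/b15.png

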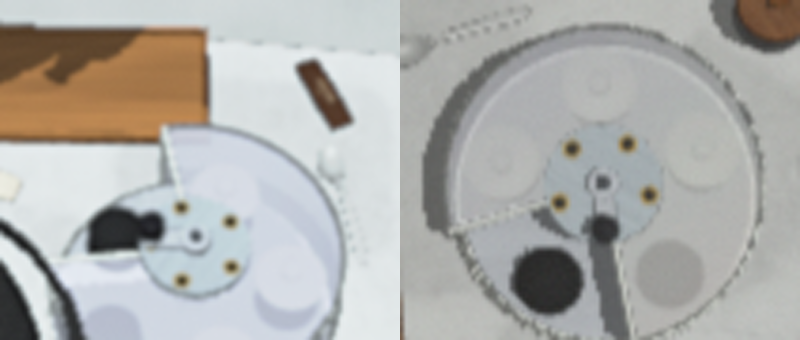

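The final view shows three covers on their domes under the hood, at right-crop (600,85), (505,160) and (702,150). An empty dome is mid-opening at (548,280), the tray is empty, and the pin knob top reads 0.160–0.161 m, which means it is home.

```bash
python3 -c "
from workcell import bot
print(bot.job_done())"
```

```text
the job is handed in; nothing more can be done
None
```

All three covers from the tray are now on domes of their own under the hood, knob up, and the job is handed in at about 67 s of the 210 s limit. An empty dome stands in the opening, and the tea tray is empty. I moved nothing near the two glasses.

- **Level:** Just after placing, depth fits gave tilts of about 1.6°, 0.6° and under 1°. The first cover sat at about 3.5°, so I re-gripped it and shifted it 1.3 mm.
- **After the turns:** I did not measure the tilts again once the wheel had turned. In the last picture all three covers sit centred on their domes.
- **Index pin:** The top of its knob reads 0.160–0.161 m above the table, which is what "home" should give (about 0.168 m if it stood on the plate).
- **Disturbance:** The tray was knocked about 19 mm during the run. I found its covers again before picking them up.
- **Disagreements:**
  - The two cameras differed by 3–4 mm in y at the tray. I relied on the top one, which agreed with the arm's own readings.
  - The tool picked up a 1.4° tilt early on, when the last joint reached its limit, and I corrected for it in every later move.
  - While gripping the crank, sideways forces reached about 7 N, and the held knob read about 1 mm off the expected circle.

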